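# Walk a parts case home into its bay

## Task

Slide the heavy small-parts case along the bench into its bay, walking it forward with pushes now on one, now on the other of the plain corner panels either side of its drawers so that it never slews far round, until it sits square and snug against the rubber buffer at the far end; press the buffer gently, without ramming it, and keep off the clear drawers. Then swing the keeper arm in behind the case until its roller rests against the case's left corner panel, leave case and keeper so, and leave the other things on the bench alone.

Things in the scene. Friction and masses are not known exactly. Their poses are not given: they have to be found in the camera images.
- case: Heavy grey metal small-parts case, 140 (x) by 210 (y) by 60 mm high, 1 to 2 kg; slide it, do not lift. Origin: centre of its underside; x is the way it must go, the drawer side (x = -70 mm) looks back to the robot. There, plain corner panels to push on reach from y = 49 to 105 mm and -105 to -49 mm, full height. It slides at 3 to 14 N and turns when pushed on one corner.
- drawers: The block of two rows of clear brittle drawers, part of the case: it stands 12 mm (pulls 18 mm) out of the drawer side between y = -47 and +47 mm of the case, 8 to 54 mm high. Never push on it (above 2 N). Same origin and axes as the case.
- bay: The case's bay, fixed to the bench: two steel guide rails, 32 mm high, inner faces 220 mm apart, from x = -35 to +35 mm, with mouths flared to about 250 mm at x = -77 mm. Origin on the bench surface midway between the rails, x into the bay, z up.
- stop: Steel end block of the bay (same origin and axes as the bay; front face at x = 45 mm, 60 mm high) with a rubber buffer plate 170 mm wide, 18 to 54 mm high. The buffer's face stands somewhere from x = -13 to +13 mm, not measured: feel for it. Rubber: 0.4 mm per N, at most 9 mm. 3 to 10 N seats the case, 24 N is ramming; bench friction keeps the case there when let go.
- keeper (a joint): Keeper arm left (+y) of the bay on a vertical hinge. 0: it points straight back (the bay's -x); growing values swing it counterclockwise seen from above, in behind the case; pi/2: the bay's -y. Range -0.5 to 2.0 rad; starts near 0, stays where left (friction 2 to 3 N at the knob). It meets the seated case at 1.3 to 1.8 rad.
- keeper_hinge (a point): A point on the keeper's hinge axis, 24 mm above the bench, at x = -150, y = +170 mm of the bay. The pivot post is 47 mm high, the arm a bar 14 mm wide, 20 to 28 mm above the bench.
- keeper_knob (a point): Upright round knob on the keeper arm, 14 mm in diameter, 28 to 78 mm above the bench, 52 mm from the hinge axis; push it sideways with a finger or pinch it. The point lies on its axis, 60 mm above the bench.
- keeper_roller (a point): Rubber roller at the keeper arm's end, 18 mm in diameter, upright, 10 to 40 mm above the bench, 86 mm from the hinge axis. The point is its centre, 25 mm above the bench.
- jar: Bystander: clear screw-top jar, 56 mm wide, 85 mm high, on the bench to the right of the lane. Origin at its underside. Leave it alone.
- coupling: Bystander: steel pipe coupling, 48 mm wide, 45 mm high, standing to the right of the bay. Origin at its underside. Leave it alone.
- elbow: Bystander: grey plastic pipe elbow, about 60 mm long and 58 mm high, to the left of the bay. Origin at its underside. Leave it alone.
- carton: Bystander: small carton, 90 by 70 by 55 mm high. Origin at its underside. Leave it alone.
- wrench: Bystander: wrench, 170 mm long, lying flat. Origin at its underside. Leave it alone.
- flange: Bystander: dark steel flange, 72 mm wide, 26 mm high. Origin at its underside. Leave it alone.

How it is judged:
By the outcome, as a careful person would: the job done as asked, in the order asked, and still so for the second after the job is handed in, with the robot touching nothing.
It also fails if it takes over 72 s, if anything falls off the work surface, if the arm or the gripper's body presses on something with over 40 N, if the wrist force passes 120 N, or if a joint passes its speed limit or range.

## Robot

A 6-joint arm with a two-finger parallel gripper is mounted at the origin on the work surface. World frame = base frame: x ahead of the robot, y to its left, z up, the work surface at z = 0. Lengths are in m, angles in rad, forces in N, time in s.
With the tool pointing down it reaches from about 0.3 to 0.775 m from the base axis. Payload 14.6 kg.
Tool frame: the origin (TCP) lies on the centre line of the jaws, within the pads' length; the fingertips stand 19 mm ahead of it and the grasp point (between the pads) is the TCP (ctrl.tip_reach is the distance from the TCP to the fingertips, in m); x points along the fingers, y is the direction in which the jaws open and shut, and the axes are right-handed (so a half turn about x gives the same grasp; the last joint's range is limited). The gripper opens to 94 mm and grips with 3 to 60 N. Pads are 16 mm wide; open, the fingers measure 119 mm over their backs; the gripper's body (75 mm by 177 mm) begins 78 mm behind the grasp point.
Start: joints at [1.102, 0.3, 1.521, -0, 1.321, -0.067], TCP at [0.215, 0.506, 0.224] pointing down, gripper open.
Joint ranges: [-3.03, 3.03], [-0.79, 2.21], [0.23, 2.52], [-1.04, 4.18], [0, 3.07], [-2.55, 2.55]. Speed limits (rad/s): [2.22, 2.22, 2.57, 3.14, 3.14, 3.14].

## Interface

Orientations are given as [roll, pitch, yaw] about the fixed x, y, z axes, in that order (R = Rz(yaw) Ry(pitch) Rx(roll)).
In Python, from station import ctrl, optics, models gives the robot as it stands. The module is installed in compiled form; this text tells all that it offers.
- The arm moves only by the tool arm_command, never from a script. Its argument "deltas" is a list of rows, each an object with "translation": the shift along the tool's x, y, z in units of 25 mm (1.0 is 25 mm), a list of three; "turn": the turn, a rotation vector about the tool's x, y, z in units of 5 degrees (1.0 is 5 degrees), a list of three. In form: [{"translation": [x, y, z], "turn": [rx, ry, rz]}, ...]. A call has 1 to 12 rows; each row is the pose to reach, as a shift and turn from the pose commanded when the call began, along the tool's axes at that moment; what a row does not reach only later rows make up. A row lasts 1/12 s, in which the tool goes at most 41.7 mm and 7.16 degrees, less where a joint would pass 70% of its speed; a pose out of reach is approached as far as the arm can. A call with a gripper value outside its range is refused whole. "gripper" is the finger opening in mm, from 0 to 94, set as the call begins (left out, the last holds). The fingers move at their own pace and stop on an object; "force" is the grip in N (left out, the last holds). Time passes only in rows, so rows that repeat a pose let the fingers close. It gives the time, the measured TCP pose, the force and the opening at its end, in the units of the state.
- ctrl.get_obs(): the state, without advancing time (a new reading comes with each control period).
- optics.camera(name): name is "scene" or "top"; returns the picture (480x640x3 uint8, red, green, blue); there is no depth.
- optics.get_calibration(name): a dict with "K" (3x3 intrinsics, pixels), "k1" (the pictures are not rectified: a ray, as slopes to the right and down, at radius r is drawn at 1 + k1 r^2 times it, then the intrinsics apply), "origin" and "orientation" of the camera in the world. Camera axes: x right, y down, z forward; pixel columns grow to the right and rows downward; lengths in m; the calibration is good to about 2 mm. A picture is of the moment at which its call begins. get_calibration takes no time and is no camera call.
- ctrl.hand_in(): hands the job in, once; it reports no verdict.
Trained networks look in the newest picture that a camera, given by its name, has taken for a name from the list of things; names that differ only in an ending like _2 or _b are one class to them, and where a whole thing is asked for, a point or a joint stands for the part that bears it (a point fixed in the world has none). Each returns a list of dicts, best first, with "score" (0 to 1); they miss things now and then, are a little off and sometimes report something else, mostly with a low value. They report only what shows in the picture. A call takes as long as a camera call.
- models.look_for(target, camera): "box" ([left, top, right, bottom] in pixels, round what is visible of it).
- models.cut_out(target, camera): "pixels" (480x640 bool, what is visible of it) and "box" ([left, top, right, bottom] in pixels, round what is visible of it).
- models.mark_of(target, camera): "at" ([column, row] in pixels: a listed point, or the origin of a listed thing).
The state is a dict: "time_s": time; "qpos": joint angles; "joint_vel": joint speeds; "tau": joint torques, N m; "ee_pos": TCP position; "eef_rot": TCP orientation; "force": force on the tool from outside, world axes, zero at the start; "moment": the same for the moment, N m; "grip_width": finger opening in m.
Only numpy, scipy, OpenCV 4.12 (cv2) and the standard library are available. Lean on these libraries where they do the work, as an engineer would, in place of code of your own. Each camera call takes 0.05 s, during which the arm holds its last target.

## Working session

There is one attempt and no reset: what is moved stays moved. The work goes in short steps, Python scripts to look and compute and a tool call to move; the robot and the scene stay as the last step left them, time stands still between calls to the robot, and variables do not carry over. Pictures are saved under pics/ and viewed, and the job is handed in when it is done.

Besides the shell and the picture viewer there is one more tool, called after "Emit:" in YAML: its name, and indented under it one key for each argument. arm_command: Moves the arm, as the interface text tells. Its arguments: {"type":"object","properties":{"deltas":{"type":"array"},"gripper":{"type":"number"},"force":{"type":"number"}},"required":["deltas"]}

```bash
mkdir -p pics; ls
python3 - <<'E'
from station import ctrl, optics, models
import cv2,numpy as np
print(ctrl.get_obs()); print(ctrl.tip_reach)
for n in ["scene","top"]:
    im=optics.camera(n); cv2.imwrite(f"pics/{n}0.png",im[:,:,::-1]); print(n,optics.get_calibration(n))
E
```

```text
pics
{'time_s': 0.0, 'qpos': array([ 1.10237994e+00,  3.00502402e-01,  1.52153875e+00,  8.91246661e-06,
        1.32068288e+00, -6.65971235e-02]), 'joint_vel': array([-0.00013625, -0.00106945, -0.00075353, -0.00030284, -0.00132357,
       -0.00055416]), 'tau': array([ 1.57338718e-04, -5.31797755e+01, -3.52742493e+01,  7.07806530e-02,
        2.43121921e-02, -7.96749623e-05]), 'ee_pos': array([0.21500119, 0.50599695, 0.22388705]), 'eef_rot': array([-1.64502355,  1.56966492, -2.04684503]), 'force': array([-0.2193294 ,  0.15154483, -0.43764679]), 'moment': array([0.02224566, 0.041025  , 0.01310453]), 'grip_width': 0.09425395434061438}
0.019
scene {'K': array([[600.23504888,   0.        , 325.11816743],
       [  0.        , 600.23504888, 232.34475346],
       [  0.        ,   0.        ,   1.        ]]), 'k1': -0.12145520899763888, 'origin': array([1.23303233, 0.15053905, 1.18141469]), 'orientation': array([-2.5503523 ,  0.01693562,  1.75923475])}
top {'K': array([[607.53226397,   0.        , 309.72442838],
       [  0.        , 607.53226397, 240.09752226],
       [  0.        ,   0.        ,   1.        ]]), 'k1': 0.025079861311762448, 'origin': array([ 0.40947119, -0.00333688,  1.56282631]), 'orientation': array([-3.06194239, -0.01227019, -1.59546749])}
```

View pics/scene0.png

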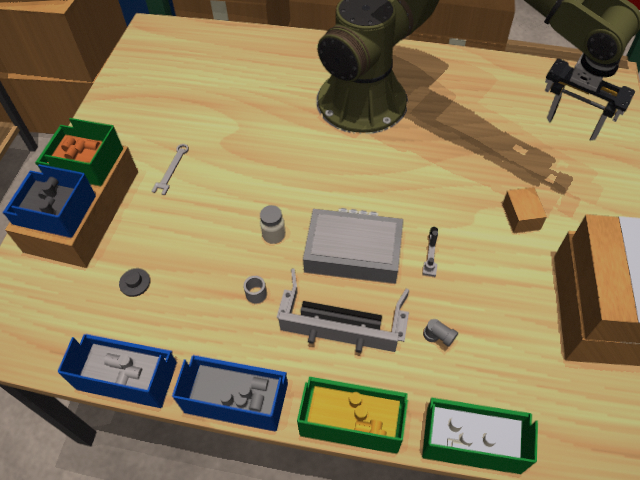

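View pics/top0.png

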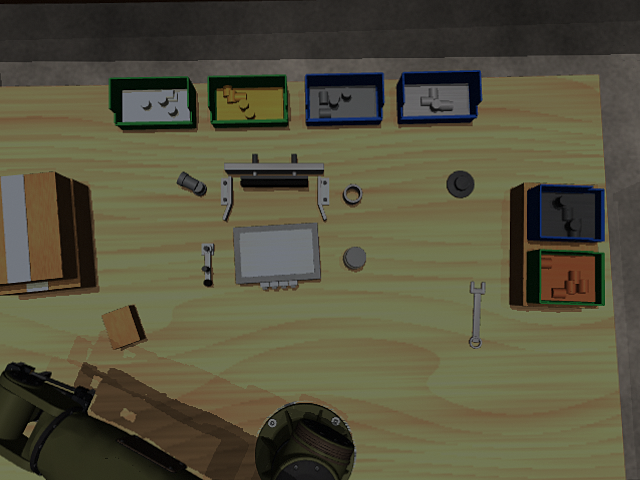

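```bash
cat > h.py <<'E'
from station import ctrl, optics, models
import cv2,numpy as np
from scipy.spatial.transform import Rotation as R
from scipy.optimize import least_squares
def cal(n):
    c=optics.get_calibration(n); return c['K'],c['k1'],np.array(c['origin']),R.from_euler('xyz',c['orientation']).as_matrix()
def proj(n,P):
    K,k1,o,M=cal(n); c=(np.atleast_2d(P)-o)@M; s=c[:,:2]/c[:,2:]; s=s*(1+k1*(s**2).sum(1,keepdims=True))
    return s@np.diag([K[0,0],K[1,1]])+K[:2,2]
def ray(n,px,z):
    K,k1,o,M=cal(n); d=(np.array(px,float)-K[:2,2])/[K[0,0],K[1,1]]; s=d.copy()
    for _ in range(20): s=d/(1+k1*(s@s))
    v=M@np.array([s[0],s[1],1]); return o+v*(z-o[2])/v[2]
E
python3 - <<'E'
from h import *
for n in ["scene","top"]:
    optics.camera(n)
    for t,z in [("case",0),("bay",0),("stop",0),("keeper_hinge",.024),("keeper_knob",.06),("keeper_roller",.025),("jar",0),("coupling",0),("elbow",0),("carton",0),("wrench",0),("flange",0)]:
        for r in models.mark_of(t,n)[:2]: print(n,t,np.round(r['at'],1),round(r['score'],2),np.round(ray(n,r['at'],z),4))
E
```

```text
scene case [352.6 252.6] 0.55 [0.5019 0.0556 0.    ]
scene bay [343.1 313.2] 0.86 [0.659  0.0606 0.    ]
scene stop [342.6 315.2] 0.81 [0.6639 0.0603 0.    ]
scene keeper_hinge [429.2 266.8] 0.55 [0.5235 0.2324 0.024 ]
scene keeper_knob [436.6 239.8] 0.63 [0.4728 0.2397 0.06  ]
scene keeper_knob [254.8 293.7] 0.43 [ 0.6768 -0.1264  0.06  ]
scene keeper_roller [433.5 231. ] 0.77 [0.4259 0.2332 0.025 ]
scene jar [273.9 231.1] 0.58 [ 0.4755 -0.1384  0.    ]
scene coupling [257.2 295. ] 0.84 [ 0.6493 -0.1351  0.    ]
scene coupling [430.9 266.4] 0.25 [0.5071 0.2379 0.    ]
scene elbow [431.4 329.8] 0.64 [0.6647 0.2539 0.    ]
scene carton [520.  219.1] 0.72 [0.3364 0.4399 0.    ]
scene wrench [171.9 168.6] 0.74 [ 0.3319 -0.4463  0.    ]
scene wrench [352.9 253.4] 0.62 [ 0.5039  0.0566 -0.    ]
scene flange [134.9 281.8] 0.56 [ 0.6683 -0.421   0.    ]
top case [276.1 253.9] 0.76 [0.5001 0.0618 0.    ]
top case [206.3 247.3] 0.65 [0.5214 0.2407 0.    ]
top bay [275.9 193.9] 0.61 [0.656  0.0592 0.    ]
top bay [474.8 314.9] 0.48 [ 0.3318 -0.4431  0.    ]
top stop [460.4 183.8] 0.62 [ 0.6714 -0.4214  0.    ]
top keeper_hinge [203.7 249. ] 0.8 [0.5156 0.2436 0.024 ]
top keeper_knob [201.9 264.9] 0.56 [0.4739 0.2426 0.06  ]
top keeper_roller [210.6 285.8] 0.78 [0.4223 0.2271 0.025 ]
top jar [353.6 256.1] 0.57 [ 0.4897 -0.1376  0.    ]
top coupling [350.8 195.6] 0.53 [ 0.6471 -0.1351  0.    ]
top elbow [198.1 190.6] 0.59 [0.6691 0.2602 0.    ]
top carton [128.  328.6] 0.7 [0.3196 0.4405 0.    ]
top carton [200.2 186.3] 0.16 [0.6802 0.2547 0.    ]
top wrench [475.7 313.4] 0.55 [ 0.3355 -0.4456  0.    ]
top wrench [275.2 194.4] 0.39 [0.6547 0.061  0.    ]
top flange [463.8 185.7] 0.61 [ 0.6662 -0.43    0.    ]
top flange [275.8 194.1] 0.36 [0.6555 0.0594 0.    ]
```

Run:
```python
import cv2
a=cv2.imread("pics/top0.png")[140:300,170:370]; cv2.imwrite("pics/topz.png",cv2.resize(a,None,fx=4,fy=3.75,interpolation=cv2.INTER_CUBIC))
a=cv2.imread("pics/scene0.png")[190:360,240:460]; cv2.imwrite("pics/scz.png",cv2.resize(a,None,fx=3.6,fy=3.5,interpolation=cv2.INTER_CUBIC))
```

```text
(no output)
```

View pics/topz.png

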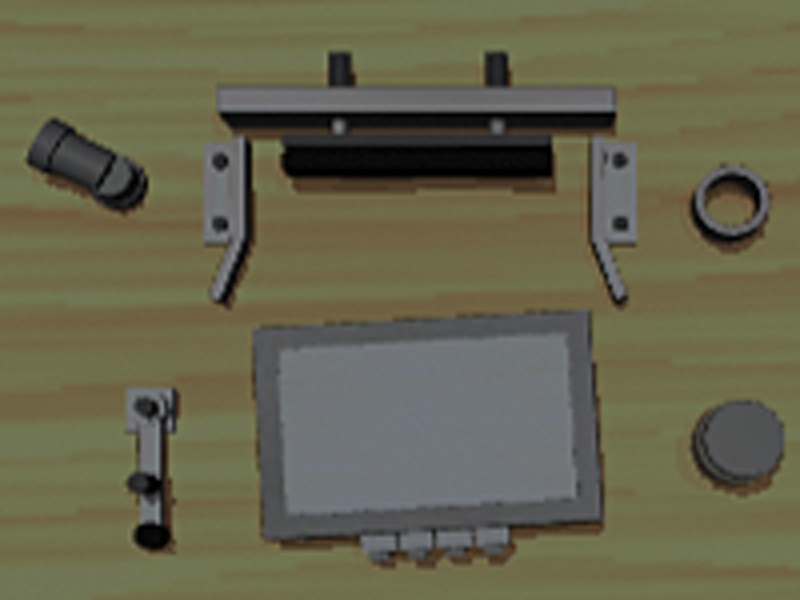

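View pics/scz.png

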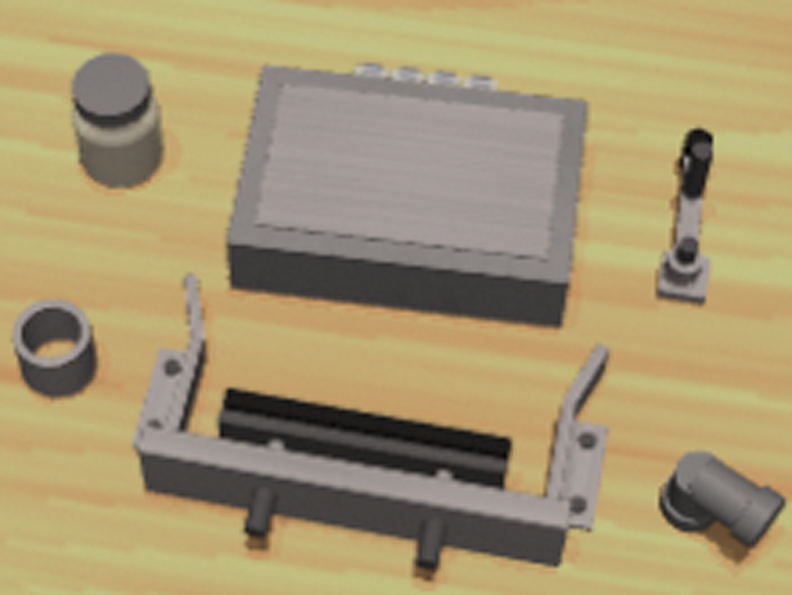

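Run:
```python
from h import *
T=lambda u,v:(u/4+170,v/3.75+140)
S=lambda u,v:(u/3.6+240,v/3.5+190)
print("case top cam FL FR BR BL",[np.round(ray('top',T(*p),.06)[:2],4) for p in [(253,328),(590,312),(603,525),(265,540)]])
print("case scene ",[np.round(ray('scene',S(*p),.06)[:2],4) for p in [(568,278),(230,242),(263,66),(587,102)]])
print("stop front edge top L R",[np.round(ray('top',T(*p),.06)[:2],4) for p in [(218,112),(615,112)]])
print("stop scene back edge L R",[np.round(ray('scene',S(*p),.06)[:2],4) for p in [(567,508),(140,450)]], 'front',[np.round(ray('scene',S(*p),.06)[:2],4) for p in [(575,500),(147,432)]])
print("railtop inner L (end,bend), R",[np.round(ray('top',T(*p),.032)[:2],4) for p in [(244,140),(243,240),(593,140),(593,240)]])
print("flare tips L,R top",[np.round(ray('top',T(*p),.032)[:2],4) for p in [(220,298),(622,298)]])
print("flare tips L,R sc",[np.round(ray('scene',S(*p),.032)[:2],4) for p in [(602,348),(190,278)]])
print("buffer front edge z.054",[np.round(ray('top',T(*p),.054)[:2],4) for p in [(283,148),(551,148)]])
print("buffer front edge scene",[np.round(ray('scene',S(*p),.054)[:2],4) for p in [(510,440),(228,390)]])
print("hinge post z.047",ray('top',T(149,406),.047),ray('scene',S(688,243),.047))
print("knob z.078",ray('top',T(140,482),.078),ray('scene',S(700,138),.078))
print("roller z.04",ray('top',T(152,533),.04))
```

```text
case top cam FL FR BR BL [array([0.5649, 0.1642]), array([ 0.5706, -0.0451]), array([ 0.4295, -0.0495]), array([0.4248, 0.1588])]
case scene  [array([0.5641, 0.1635]), array([ 0.5745, -0.0417]), array([ 0.4376, -0.0489]), array([0.4299, 0.1592])]
stop front edge top L R [array([0.71  , 0.1838]), array([ 0.7045, -0.0642])]
stop scene back edge L R [array([0.7173, 0.182 ]), array([ 0.7241, -0.0629])] front [array([0.7115, 0.1858]), array([ 0.7119, -0.0616])]
railtop inner L (end,bend), R [array([0.696 , 0.1711]), array([0.6277, 0.1727]), array([ 0.6911, -0.0508]), array([ 0.6226, -0.0491])]
flare tips L,R top [array([0.5886, 0.1878]), array([ 0.5827, -0.0664])]
flare tips L,R sc [array([0.5937, 0.1902]), array([ 0.5886, -0.0652])]
buffer front edge z.054 [array([0.6859, 0.1443]), array([ 0.6822, -0.0236])]
buffer front edge scene [array([0.6768, 0.1444]), array([ 0.6732, -0.0224])]
hinge post z.047 [0.51560164 0.23105896 0.047     ] [0.51796979 0.23319655 0.047     ]
knob z.078 [0.46409313 0.23227139 0.078     ] [0.45828425 0.23116018 0.078     ]
roller z.04 [0.43141372 0.23120395 0.04      ]
```

```bash
cat >> h.py <<'E'
BO=np.array([.662,.0605,0]); BY=-.022
BR=R.from_euler('z',BY).as_matrix()
def b2w(x,y,z=0): return BO+BR@np.array([x,y,z])
def w2b(p): return BR.T@(np.array(p)-BO)
def tool():
    o=ctrl.get_obs(); return o,R.from_euler('xyz',o['eef_rot']).as_matrix()
def to(target_pos,M):
    "row values for going from current measured pose to target pos / orientation M"
    o,C=tool(); t=C.T@(np.array(target_pos)-o['ee_pos'])/.025
    r=R.from_matrix(C.T@M).as_rotvec()/np.radians(5)
    return np.round(t,2),np.round(r,2)
E
python3 - <<'E'
from h import *
o,C=tool(); print(np.round(C,3))
for name,yv in [("y=+bx",[1,0,0]),("y=-bx",[-1,0,0]),("y=by",[0,1,0]),("y=-by",[0,-1,0])]:
    x=np.array([0,0,-1.]); y=BR@np.array(yv,float); M=np.c_[x,y,np.cross(x,y)]
    print(name,to([.38,.134,.15],M), to([.38,.134,.224],M))
# case
cx,cy,yw=.4985,.0572,.033
for s in (1,-1):
    p=np.array([cx,cy])+R.from_euler('z',yw).as_matrix()[:2,:2]@np.array([-.070,s*.064]); print(s,p, w2b([*p,0]))
E
```

```text
[[ 0.     0.391  0.92 ]
 [-0.     0.92  -0.391]
 [-1.    -0.     0.   ]]
y=+bx (array([  2.98, -11.12,  11.89]), array([13.65,  0.  , -0.  ])) (array([  0.02, -11.12,  11.89]), array([13.65,  0.  , -0.  ]))
y=-bx (array([  2.98, -11.12,  11.89]), array([-22.35,   0.  ,   0.  ])) (array([  0.02, -11.12,  11.89]), array([-22.35,   0.  ,   0.  ]))
y=by (array([  2.98, -11.12,  11.89]), array([-4.35,  0.  ,  0.  ])) (array([  0.02, -11.12,  11.89]), array([-4.35,  0.  ,  0.  ]))
y=-by (array([  2.98, -11.12,  11.89]), array([31.65,  0.  , -0.  ])) (array([  0.02, -11.12,  11.89]), array([31.65,  0.  , -0.  ]))
1 [0.42642649 0.11885557] [-0.23680022  0.05315925  0.        ]
-1 [ 0.43064973 -0.00907474] [-0.22976377 -0.07464719  0.        ]
```

```bash
cat >> h.py <<'E'
MX=np.c_[[0,0,-1.],BR@np.array([1.,0,0]),np.cross([0,0,-1.],BR@np.array([1.,0,0]))]
E
python3 - <<'E'
from h import *
print(to(b2w(-.285,.056,.224),MX))
E
```

```text
(array([  0.02, -11.56,  12.01]), array([13.65,  0.  , -0.  ]))
```

Emit:
arm_command:
  deltas:
    - {"translation": [0,-4,4],"turn": [4,0,0]}
    - {"translation": [0,-11.56,12.01],"turn": [13.65,0,0]}
    - {"translation": [0,-11.56,12.01],"turn": [13.65,0,0]}
    - {"translation": [0,-11.56,12.01],"turn": [13.65,0,0]}
    - {"translation": [0,-11.56,12.01],"turn": [13.65,0,0]}
    - {"translation": [0,-11.56,12.01],"turn": [13.65,0,0]}
    - {"translation": [0,-11.56,12.01],"turn": [13.65,0,0]}
    - {"translation": [0,-11.56,12.01],"turn": [13.65,0,0]}
    - {"translation": [0,-11.56,12.01],"turn": [13.65,0,0]}
    - {"translation": [0,-11.56,12.01],"turn": [13.65,0,0]}
    - {"translation": [0,-11.56,12.01],"turn": [13.65,0,0]}
    - {"translation": [0,-11.56,12.01],"turn": [13.65,0,0]}
  gripper: 0
  force: 20

```text
time_s: 2.4
ee_pos: [0.379, 0.1212, 0.2245]
eef_rot: [2.201, 1.571, 0.604]
force: [0.4, 1.4, -0.9]
grip_width: 0.0175
```

```bash
cat > s.py <<'E'
from h import *
o,C=tool(); print(round(o['time_s'],2),'bay',np.round(w2b(o['ee_pos']),4),'F',np.round(BR.T@o['force'],2),'grip',round(o['grip_width'],4)); print(np.round(BR.T@C,3).tolist(), to(b2w(-.285,.056,.041),MX))
E
python3 s.py
```

```text
2.4 bay [-0.2843  0.0544  0.2245] F [ 0.38  1.38 -0.89] grip 0.0175
[[0.0, 1.0, -0.005], [0.0, -0.005, -1.0], [-1.0, 0.0, -0.0]] (array([ 7.34, -0.03, -0.06]), array([-0.05, -0.  , -0.  ]))
```

Emit:
arm_command:
  deltas:
    - {"translation": [2,0,0],"turn": [0,0,0]}
    - {"translation": [4,0,0],"turn": [0,0,0]}
    - {"translation": [6,0,0],"turn": [0,0,0]}
    - {"translation": [7.3,0,-0.06],"turn": [0,0,0]}
    - {"translation": [7.3,0,-0.06],"turn": [0,0,0]}
    - {"translation": [7.3,0.4,-0.06],"turn": [0,0,0]}
    - {"translation": [7.3,0.8,-0.06],"turn": [0,0,0]}
    - {"translation": [7.3,1.1,-0.06],"turn": [0,0,0]}
    - {"translation": [7.3,1.1,-0.06],"turn": [0,0,0]}

```text
time_s: 3.15
ee_pos: [0.4086, 0.1243, 0.0437]
eef_rot: [1.802, 1.567, 0.21]
force: [0.3, 0.3, -0.0]
grip_width: 0.0004
```

```bash
python3 s.py
cat > pic.py <<'E'
import sys
from h import *
n=sys.argv[1]
a=optics.camera("top")[130:330,140:400,::-1]; b=optics.camera("scene")[150:370,220:480,::-1]
cv2.imwrite(f"pics/t{n}.png",cv2.resize(a,None,fx=3,fy=3,interpolation=cv2.INTER_CUBIC)); cv2.imwrite(f"pics/s{n}.png",cv2.resize(b,None,fx=2.7,fy=2.7,interpolation=cv2.INTER_CUBIC))
E
python3 pic.py 1
```

```text
3.15 bay [-0.2548  0.0582  0.0437] F [ 0.27  0.31 -0.03] grip 0.0004
[[0.004, 1.0, 0.0], [0.001, 0.0, -1.0], [-1.0, 0.004, -0.001]] (array([ 0.1 , -1.21,  0.09]), array([ 0.  , -0.01, -0.04]))
```

View pics/t1.png

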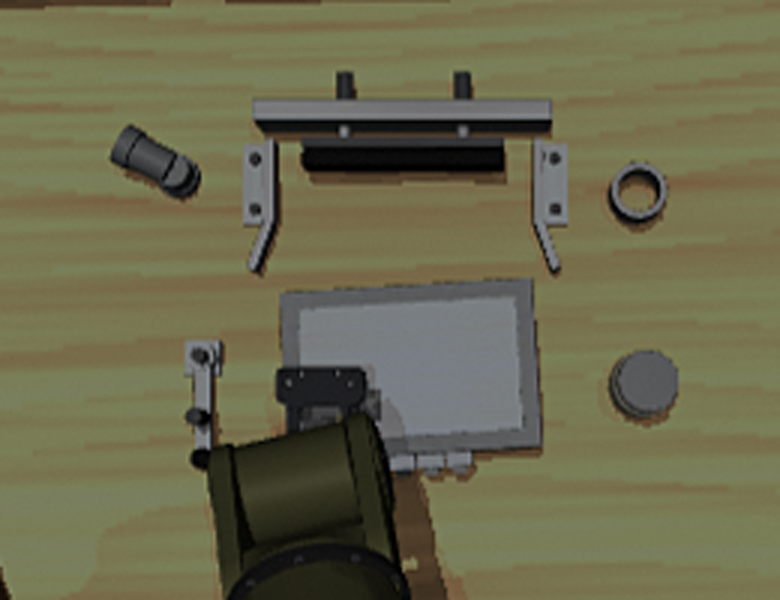

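View pics/s1.png

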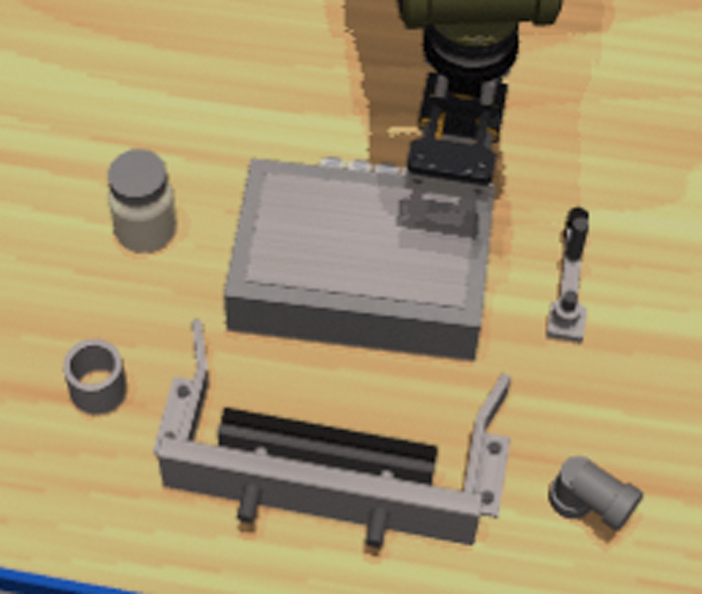

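Emit:
arm_command:
  deltas:
    - {"translation": [0,0.1,0],"turn": [0,0,0]}
    - {"translation": [0,0.2,0],"turn": [0,0,0]}
    - {"translation": [0,0.3,0],"turn": [0,0,0]}
    - {"translation": [0,0.4,0],"turn": [0,0,0]}
    - {"translation": [0,0.5,0],"turn": [0,0,0]}
    - {"translation": [0,0.6,0],"turn": [0,0,0]}
    - {"translation": [0,0.64,0],"turn": [0,0,0]}

```text
time_s: 3.83
ee_pos: [0.421, 0.1236, 0.0418]
eef_rot: [-1.635, 1.568, 3.055]
force: [-10.8, 5.2, 6.9]
grip_width: 0.0008
```

```bash
python3 s.py; python3 pic.py 2; tail -3 h.py
```

```text
3.83 bay [-0.2423  0.0578  0.0418] F [-10.92   4.96   6.93] grip 0.0008
[[-0.003, 1.0, -0.0], [0.0, -0.0, -1.0], [-1.0, -0.003, -0.0]] (array([ 0.04, -1.71,  0.07]), array([-0.  , -0.  ,  0.03]))
    r=R.from_matrix(C.T@M).as_rotvec()/np.radians(5)
    return np.round(t,2),np.round(r,2)
MX=np.c_[[0,0,-1.],BR@np.array([1.,0,0]),np.cross([0,0,-1.],BR@np.array([1.,0,0]))]
```

View pics/t2.png

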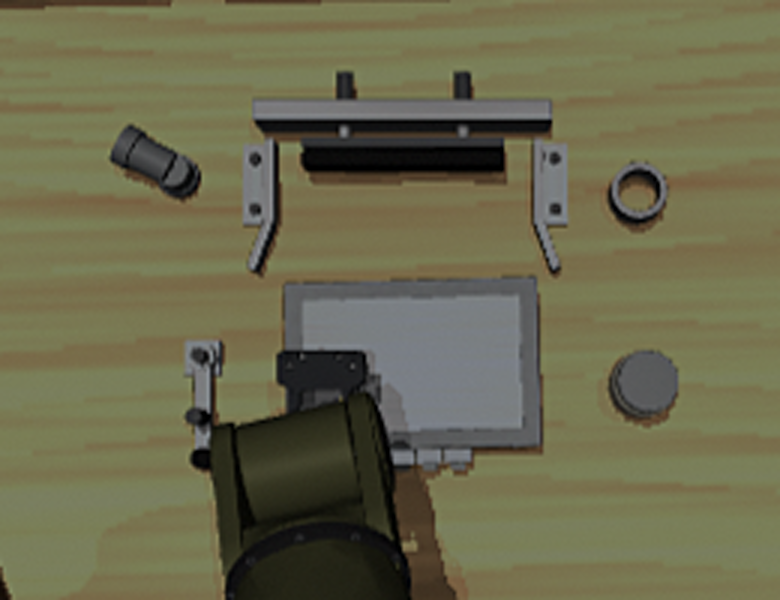

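View pics/s2.png

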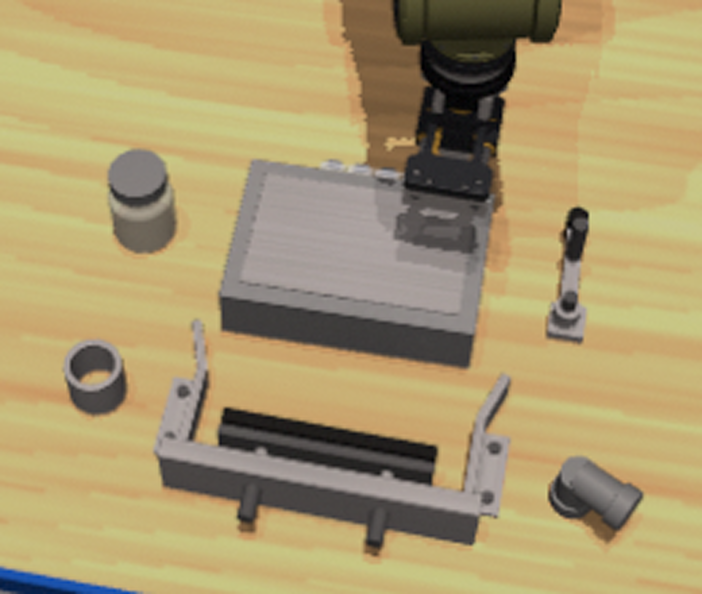

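```bash
cat > case.py <<'E'
from h import *
from scipy.ndimage import map_coordinates, gaussian_filter
def outline(p,z=.06):
    x,y,a=p; M=R.from_euler('z',a).as_matrix()
    pts=[];nrm=[]
    for t in np.linspace(-.095,.095,39): pts.append([.07,t,z]);nrm.append([1,0,0])   # front
    for t in np.linspace(-.06,.06,25): pts.append([t,-.105,z]);nrm.append([0,-1,0])
    for t in np.linspace(0.0,.06,13): pts.append([t,.105,z]);nrm.append([0,1,0])
    for t in np.linspace(-.1,.1,33): 
        if abs(t)>.055: pts.append([-.07,t,z]);nrm.append([-1,0,0])
    off=np.array([x,y,0]); return np.array(pts)@M.T+off,np.array(nrm,float)@M.T
def est(p0,im,W=7):
    g=gaussian_filter(im.astype(float).mean(2),.7); p=np.array(p0,float)
    for it in range(6):
        P,N=outline(p); u=proj('top',P); v=proj('top',P+.002*N); d=v-u; d/=np.linalg.norm(d,axis=1)[:,None]
        w=W if it<2 else 3.5
        s=np.arange(-w,w+.01,.25)
        q=u[:,None]+s[None,:,None]*d[:,None]
        val=map_coordinates(g,[q[...,1],q[...,0]],order=1)
        gr=np.abs(np.gradient(val,axis=1)); 
        k=gr.argmax(1); st=gr.max(1); off=s[k]
        ok=(st>.6)
        # residual: model of displacement along normal in world
        mpp=.002/np.linalg.norm(v-u,axis=1)
        r=off*mpp
        rel=P-np.array([p[0],p[1],0])
        A=np.c_[N[:,0],N[:,1],N[:,1]*rel[:,0]-N[:,0]*rel[:,1]]
        f=least_squares(lambda e:(A@e-r)[ok],np.zeros(3),loss='soft_l1',f_scale=.0006)
        p=p+f.x
    return p,np.median(np.abs((A@f.x-r)[ok])),ok.sum()
def rep(p0=None):
    import os
    if p0 is None: p0=np.load('case.npy')
    im=optics.camera('top'); p,res,n=est(p0,im); np.save('case.npy',p)
    b=w2b([p[0],p[1],0]); print('case bay x %.4f y %.4f yaw %.4f res %.5f n %d'%(b[0],b[1],p[2]-BY,res,n))
    return p,im
if __name__=='__main__':
    rep(); import runpy; runpy.run_path('s.py')
E
python3 - <<'E'
from case import *
im=cv2.imread('pics/top0.png')[:,:,::-1]
p,r,n=est([.4985,.0572,.033],im); print(p,r,n,w2b([p[0],p[1],0]),p[2]-BY)
for k in range(2):
    rep([.503,.056,.0])
E
```

```text
[0.48565789 0.05757657 0.04160132] 0.0012382339403204908 91 [-0.17623512 -0.00680193  0.        ] 0.063601316762045
case bay x -0.1722 y -0.0077 yaw 0.0336 res 0.00127 n 91
case bay x -0.1723 y -0.0077 yaw 0.0340 res 0.00127 n 91
```

```bash
sed -i "s/g=gaussian_filter(im.astype(float).mean(2),.7)/g=gaussian_filter(im[:,:,0].astype(float)-im[:,:,2],.7)/; s/st>.6/st>1/; s/gr=np.abs(np.gradient(val,axis=1))/gr=np.gradient(val,axis=1)/" case.py
python3 - <<'E'
from case import *
im=cv2.imread('pics/top0.png')[:,:,::-1]
p,r,n=est([.4985,.0572,.033],im); print(p,r,n,w2b([p[0],p[1],0]),p[2]-BY)
for k in range(2):
    p,im=rep([.503,.056,.0])
a=im[:,:,::-1].copy(); a=cv2.resize(a[130:330,140:400],None,fx=3,fy=3,interpolation=cv2.INTER_CUBIC)
for u in proj('top',outline(p)[0]): cv2.circle(a,tuple(int(v) for v in (u-[140,130]+.5)*3),1,(0,0,255),-1)
cv2.imwrite('pics/ov2.png',a)
E
```

```text
[0.49953032 0.05834221 0.03699259] 0.00059440238330252 93 [-0.1623829  -0.00573132  0.        ] 0.058992586727557764
case bay x -0.1579 y -0.0072 yaw 0.0212 res 0.00062 n 85
case bay x -0.1580 y -0.0072 yaw 0.0220 res 0.00060 n 85
```

View pics/ov2.png

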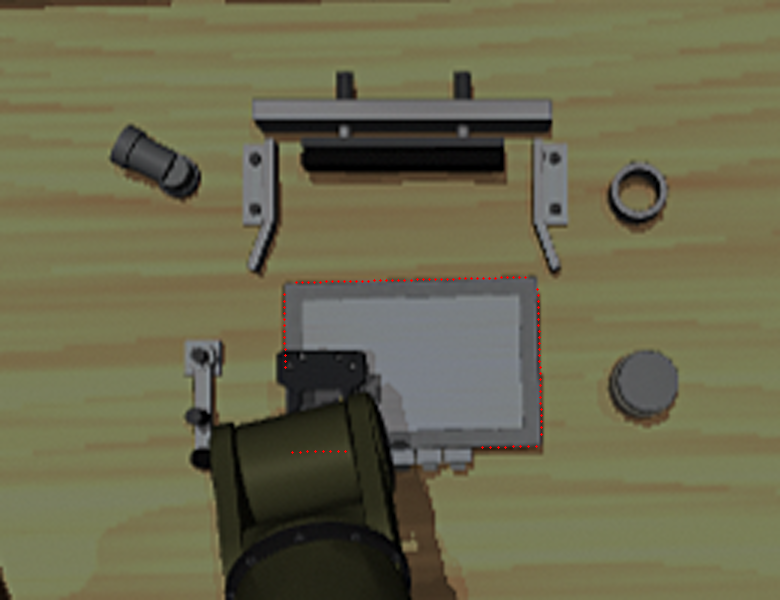

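Emit:
arm_command:
  deltas:
    - {"translation": [0,-0.7,0],"turn": [0,0,0]}
    - {"translation": [0,-1.4,0],"turn": [0,0,0]}
    - {"translation": [0,-1.4,1.5],"turn": [0,0,0]}
    - {"translation": [0,-1.4,3],"turn": [0,0,0]}
    - {"translation": [0,-1.4,4.5],"turn": [0,0,0]}
    - {"translation": [0,-1.2,5.3],"turn": [0,0,0]}
    - {"translation": [0,-0.6,5.3],"turn": [0,0,0]}
    - {"translation": [0,0,5.3],"turn": [0,0,0]}
    - {"translation": [0,0.14,5.3],"turn": [0,0,0]}
    - {"translation": [0,0.28,5.3],"turn": [0,0,0]}
    - {"translation": [0,0.42,5.3],"turn": [0,0,0]}
    - {"translation": [0,0.56,5.3],"turn": [0,0,0]}

```text
time_s: 5.13
ee_pos: [0.4314, -0.0095, 0.0415]
eef_rot: [-1.485, 1.567, -3.077]
force: [-10.6, -3.5, 5.3]
grip_width: 0.0004
```

```bash
python3 case.py
```

```text
case bay x -0.1510 y -0.0048 yaw 0.0716 res 0.00061 n 82
5.18 bay [-0.2283 -0.0751  0.0416] F [-5.49 -3.01  0.03] grip 0.0002
[[-0.003, 1.0, 0.0], [-0.0, 0.0, -1.0], [-1.0, -0.003, 0.0]] (array([ 0.03, -2.27, -5.24]), array([0.  , 0.  , 0.03]))
```

Emit:
arm_command:
  deltas:
    - {"translation": [0,-0.8,0],"turn": [0,0,0]}
    - {"translation": [0,-1.6,0],"turn": [0,0,0]}
    - {"translation": [0,-1.6,-1.5],"turn": [0,0,0]}
    - {"translation": [0,-1.6,-3],"turn": [0,0,0]}
    - {"translation": [0,-1.6,-4.5],"turn": [0,0,0]}
    - {"translation": [0,-1.4,-5.4],"turn": [0,0,0]}
    - {"translation": [0,-0.9,-5.4],"turn": [0,0,0]}
    - {"translation": [0,-0.45,-5.4],"turn": [0,0,0]}
    - {"translation": [0,-0.3,-5.4],"turn": [0,0,0]}
    - {"translation": [0,-0.1,-5.4],"turn": [0,0,0]}
    - {"translation": [0,0.1,-5.4],"turn": [0,0,0]}
    - {"translation": [0,0.24,-5.4],"turn": [0,0,0]}

```text
time_s: 6.18
ee_pos: [0.4408, 0.1256, 0.0416]
eef_rot: [-1.619, 1.568, 3.072]
force: [-8.8, 4.5, 4.9]
grip_width: 0.0003
```

```bash
python3 case.py
```

```text
case bay x -0.1396 y -0.0091 yaw -0.0016 res 0.00058 n 85
6.23 bay [-0.2221  0.0601  0.0416] F [-2.05  1.55 -1.37] grip 0.0006
[[-0.002, 1.0, -0.0], [0.0, -0.0, -1.0], [-1.0, -0.002, -0.0]] (array([ 0.03, -2.52,  0.17]), array([-0.  , -0.  ,  0.03]))
```

Emit:
arm_command:
  deltas:
    - {"translation": [0,-0.6,0],"turn": [0,0,0]}
    - {"translation": [0,-1.2,0],"turn": [0,0,0]}
    - {"translation": [0,-1.2,1.5],"turn": [0,0,0]}
    - {"translation": [0,-1.2,3],"turn": [0,0,0]}
    - {"translation": [0,-1.2,4.5],"turn": [0,0,0]}
    - {"translation": [0,-1.1,5.5],"turn": [0,0,0]}
    - {"translation": [0,-0.5,5.5],"turn": [0,0,0]}
    - {"translation": [0,-0.05,5.5],"turn": [0,0,0]}
    - {"translation": [0,0.12,5.46],"turn": [0,0,0]}
    - {"translation": [0,0.3,5.4],"turn": [0,0,0]}
    - {"translation": [0,0.48,5.34],"turn": [0,0,0]}
    - {"translation": [0,0.64,5.28],"turn": [0,0,0]}

```text
time_s: 7.23
ee_pos: [0.4535, -0.0072, 0.0414]
eef_rot: [-1.409, 1.567, -3.002]
force: [-9.5, -5.6, 3.1]
grip_width: 0.0004
```

```bash
python3 case.py
```

```text
case bay x -0.1275 y -0.0022 yaw 0.0499 res 0.00063 n 81
7.28 bay [-0.2062 -0.072   0.0415] F [-4.76 -1.73 -1.51] grip 0.0008
[[-0.003, 1.0, 0.0], [-0.0, 0.0, -1.0], [-1.0, -0.003, 0.0]] (array([ 0.03, -3.15, -5.12]), array([0.  , 0.  , 0.03]))
```

Emit:
arm_command:
  deltas:
    - {"translation": [0,-0.7,0],"turn": [0,0,0]}
    - {"translation": [0,-1.5,0],"turn": [0,0,0]}
    - {"translation": [0,-1.5,-1.5],"turn": [0,0,0]}
    - {"translation": [0,-1.5,-3],"turn": [0,0,0]}
    - {"translation": [0,-1.5,-4.5],"turn": [0,0,0]}
    - {"translation": [0,-1.4,-5.3],"turn": [0,0,0]}
    - {"translation": [0,-0.9,-5.3],"turn": [0,0,0]}
    - {"translation": [0,-0.4,-5.3],"turn": [0,0,0]}
    - {"translation": [0,-0.2,-5.34],"turn": [0,0,0]}
    - {"translation": [0,0,-5.38],"turn": [0,0,0]}
    - {"translation": [0,0.2,-5.42],"turn": [0,0,0]}
    - {"translation": [0,0.36,-5.46],"turn": [0,0,0]}

```text
time_s: 8.28
ee_pos: [0.4655, 0.1294, 0.0416]
eef_rot: [-1.528, 1.567, -3.121]
force: [-10.6, 3.3, 6.6]
grip_width: 0.0001
```

```bash
python3 case.py; python3 pic.py 3
```

```text
case bay x -0.1177 y -0.0036 yaw -0.0354 res 0.00062 n 85
8.33 bay [-0.1973  0.0647  0.0416] F [-3.71  2.69 -1.12] grip 0.0001
[[-0.003, 1.0, -0.001], [0.0, -0.001, -1.0], [-1.0, -0.003, -0.0]] (array([ 0.03, -3.51,  0.35]), array([-0.01, -0.  ,  0.03]))
```

View pics/t3.png

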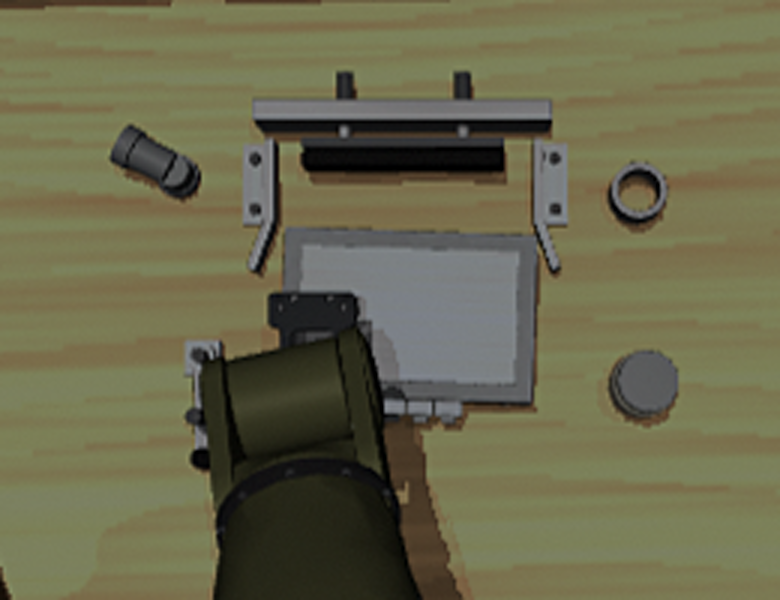

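Emit:
arm_command:
  deltas:
    - {"translation": [0,-0.7,0],"turn": [0,0,0]}
    - {"translation": [0,-1.3,0],"turn": [0,0,0]}
    - {"translation": [0,-1.3,1.5],"turn": [0,0,0]}
    - {"translation": [0,-1.3,3],"turn": [0,0,0]}
    - {"translation": [0,-1.3,4.5],"turn": [0,0,0]}
    - {"translation": [0,-1.2,5.5],"turn": [0,0,0]}
    - {"translation": [0,-0.7,5.5],"turn": [0,0,0]}
    - {"translation": [0,-0.3,5.5],"turn": [0,0,0]}
    - {"translation": [0,-0.15,5.44],"turn": [0,0,0]}
    - {"translation": [0,0,5.38],"turn": [0,0,0]}
    - {"translation": [0,0.15,5.32],"turn": [0,0,0]}
    - {"translation": [0,0.3,5.26],"turn": [0,0,0]}

```text
time_s: 9.43
ee_pos: [0.4701, -0.0024, 0.0413]
eef_rot: [-1.383, 1.567, -2.976]
force: [-7.9, -4.8, 0.7]
grip_width: 0.0007
```

```bash
python3 case.py
```

```text
case bay x -0.1082 y 0.0012 yaw 0.0207 res 0.00066 n 81
9.48 bay [-0.1898 -0.0668  0.0414] F [-3.38 -1.42 -1.16] grip 0.0007
[[-0.002, 1.0, 0.0], [-0.0, 0.0, -1.0], [-1.0, -0.002, 0.0]] (array([ 0.02, -3.81, -4.91]), array([0.  , 0.  , 0.03]))
```

Emit:
arm_command:
  deltas:
    - {"translation": [0,-0.6,0],"turn": [0,0,0]}
    - {"translation": [0,-1.2,0],"turn": [0,0,0]}
    - {"translation": [0,-1.2,-1.5],"turn": [0,0,0]}
    - {"translation": [0,-1.2,-3],"turn": [0,0,0]}
    - {"translation": [0,-1.2,-4.5],"turn": [0,0,0]}
    - {"translation": [0,-1.1,-5.3],"turn": [0,0,0]}
    - {"translation": [0,-0.6,-5.3],"turn": [0,0,0]}
    - {"translation": [0,-0.2,-5.3],"turn": [0,0,0]}
    - {"translation": [0,-0.05,-5.3],"turn": [0,0,0]}
    - {"translation": [0,0.1,-5.32],"turn": [0,0,0]}
    - {"translation": [0,0.25,-5.33],"turn": [0,0,0]}
    - {"translation": [0,0.38,-5.34],"turn": [0,0,0]}

```text
time_s: 10.48
ee_pos: [0.4824, 0.1311, 0.0416]
eef_rot: [-1.578, 1.567, 3.112]
force: [-11.5, 3.8, 6.1]
grip_width: 0.0003
```

```bash
python3 case.py
```

```text
case bay x -0.1013 y 0.0004 yaw -0.0455 res 0.00063 n 85
10.53 bay [-0.1805  0.0667  0.0416] F [-6.28  2.55  1.06] grip 0.0
[[-0.003, 1.0, -0.0], [0.0, -0.0, -1.0], [-1.0, -0.003, -0.0]] (array([ 0.04, -4.18,  0.43]), array([-0.01, -0.  ,  0.03]))
```

Emit:
arm_command:
  deltas:
    - {"translation": [0,-0.7,0],"turn": [0,0,0]}
    - {"translation": [0,-1.3,0],"turn": [0,0,0]}
    - {"translation": [0,-1.3,1.5],"turn": [0,0,0]}
    - {"translation": [0,-1.3,3],"turn": [0,0,0]}
    - {"translation": [0,-1.3,4.5],"turn": [0,0,0]}
    - {"translation": [0,-1.2,5.4],"turn": [0,0,0]}
    - {"translation": [0,-0.7,5.4],"turn": [0,0,0]}
    - {"translation": [0,-0.3,5.4],"turn": [0,0,0]}
    - {"translation": [0,-0.15,5.4],"turn": [0,0,0]}
    - {"translation": [0,0,5.4],"turn": [0,0,0]}
    - {"translation": [0,0.15,5.4],"turn": [0,0,0]}
    - {"translation": [0,0.3,5.4],"turn": [0,0,0]}

```text
time_s: 11.53
ee_pos: [0.4868, -0.0044, 0.0415]
eef_rot: [-1.439, 1.567, -3.032]
force: [-9.8, -4.4, 5.4]
grip_width: 0.0004
```

```bash
python3 case.py
```

```text
case bay x -0.0928 y 0.0033 yaw 0.0199 res 0.00063 n 75
11.58 bay [-0.173  -0.0686  0.0415] F [-4.58 -2.52 -0.45] grip 0.0005
[[-0.003, 1.0, -0.0], [-0.0, -0.0, -1.0], [-1.0, -0.003, 0.0]] (array([ 0.03, -4.48, -4.99]), array([-0.  ,  0.  ,  0.03]))
```

Emit:
arm_command:
  deltas:
    - {"translation": [0,-0.6,0],"turn": [0,0,0]}
    - {"translation": [0,-1.2,0],"turn": [0,0,0]}
    - {"translation": [0,-1.2,-1.5],"turn": [0,0,0]}
    - {"translation": [0,-1.2,-3],"turn": [0,0,0]}
    - {"translation": [0,-1.2,-4.5],"turn": [0,0,0]}
    - {"translation": [0,-1.1,-5.4],"turn": [0,0,0]}
    - {"translation": [0,-0.6,-5.4],"turn": [0,0,0]}
    - {"translation": [0,-0.25,-5.4],"turn": [0,0,0]}
    - {"translation": [0,-0.1,-5.38],"turn": [0,0,0]}
    - {"translation": [0,0.05,-5.36],"turn": [0,0,0]}
    - {"translation": [0,0.17,-5.34],"turn": [0,0,0]}
    - {"translation": [0,0.28,-5.32],"turn": [0,0,0]}

```text
time_s: 12.58
ee_pos: [0.4972, 0.1282, 0.0415]
eef_rot: [-1.656, 1.567, 3.033]
force: [-9.4, 5.1, 4.9]
grip_width: 0.0006
```

```bash
python3 case.py; python3 pic.py 4
```

```text
case bay x -0.0849 y -0.0002 yaw -0.0127 res 0.00063 n 81
12.63 bay [-0.1658  0.0639  0.0415] F [-4.98  3.54  1.07] grip 0.0005
[[-0.003, 1.0, -0.001], [0.0, -0.001, -1.0], [-1.0, -0.003, -0.0]] (array([ 0.03, -4.77,  0.32]), array([-0.02, -0.  ,  0.03]))
```

View pics/t4.png

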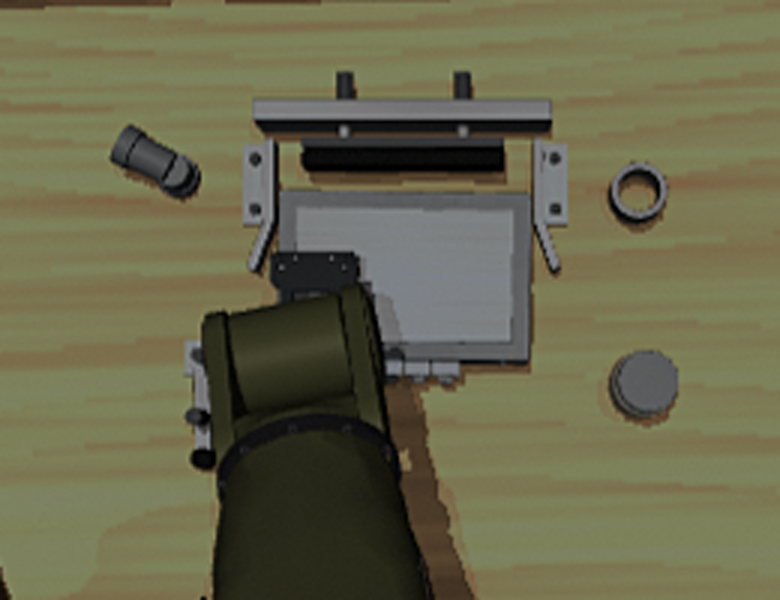

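View pics/s4.png

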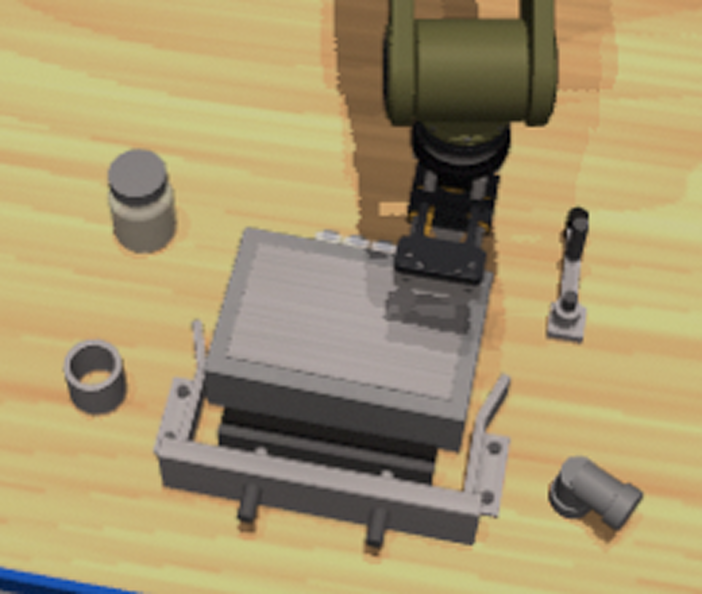

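Emit:
arm_command:
  deltas:
    - {"translation": [0,-0.6,0],"turn": [0,0,0]}
    - {"translation": [0,-1.15,0],"turn": [0,0,0]}
    - {"translation": [0,-1.15,1.5],"turn": [0,0,0]}
    - {"translation": [0,-1.15,3],"turn": [0,0,0]}
    - {"translation": [0,-1.15,4.5],"turn": [0,0,0]}
    - {"translation": [0,-1.05,5.3],"turn": [0,0,0]}
    - {"translation": [0,-0.6,5.3],"turn": [0,0,0]}
    - {"translation": [0,-0.2,5.3],"turn": [0,0,0]}
    - {"translation": [0,-0.05,5.3],"turn": [0,0,0]}
    - {"translation": [0,0.08,5.3],"turn": [0,0,0]}
    - {"translation": [0,0.22,5.3],"turn": [0,0,0]}
    - {"translation": [0,0.34,5.3],"turn": [0,0,0]}

```text
time_s: 13.73
ee_pos: [0.5024, -0.0048, 0.0414]
eef_rot: [-1.428, 1.567, -3.022]
force: [-11.3, -3.3, 5.6]
grip_width: 0.0002
```

```bash
python3 case.py
```

```text
case bay x -0.0776 y 0.0026 yaw 0.0351 res 0.00064 n 73
13.78 bay [-0.1576 -0.0688  0.0415] F [-5.02 -3.72  1.38] grip 0.0005
[[-0.003, 1.0, -0.001], [-0.0, -0.001, -1.0], [-1.0, -0.003, 0.0]] (array([ 0.03, -5.1 , -4.99]), array([-0.01,  0.01,  0.04]))
```

Emit:
arm_command:
  deltas:
    - {"translation": [0,-0.6,0],"turn": [0,0,0]}
    - {"translation": [0,-1.25,0],"turn": [0,0,0]}
    - {"translation": [0,-1.25,-1.5],"turn": [0,0,0]}
    - {"translation": [0,-1.25,-3],"turn": [0,0,0]}
    - {"translation": [0,-1.25,-4.5],"turn": [0,0,0]}
    - {"translation": [0,-1.15,-5.4],"turn": [0,0,0]}
    - {"translation": [0,-0.7,-5.4],"turn": [0,0,0]}
    - {"translation": [0,-0.3,-5.4],"turn": [0,0,0]}
    - {"translation": [0,-0.16,-5.4],"turn": [0,0,0]}
    - {"translation": [0,-0.03,-5.4],"turn": [0,0,0]}
    - {"translation": [0,0.1,-5.4],"turn": [0,0,0]}
    - {"translation": [0,0.22,-5.4],"turn": [0,0,0]}

```text
time_s: 14.78
ee_pos: [0.511, 0.1307, 0.0415]
eef_rot: [-1.629, 1.567, 3.06]
force: [-10.4, 5.1, 4.7]
grip_width: 0.0005
```

```bash
python3 case.py
```

```text
case bay x -0.0719 y -0.0000 yaw -0.0050 res 0.00060 n 75
14.83 bay [-0.152   0.0668  0.0415] F [-5.08  3.18  0.36] grip 0.0005
[[-0.003, 1.0, -0.001], [0.0, -0.001, -1.0], [-1.0, -0.003, -0.0]] (array([ 0.04, -5.32,  0.44]), array([-0.01, -0.  ,  0.03]))
```

Emit:
arm_command:
  deltas:
    - {"translation": [0,-0.6,0],"turn": [0,0,0]}
    - {"translation": [0,-1.2,0],"turn": [0,0,0]}
    - {"translation": [0,-1.2,1.5],"turn": [0,0,0]}
    - {"translation": [0,-1.2,3],"turn": [0,0,0]}
    - {"translation": [0,-1.2,4.5],"turn": [0,0,0]}
    - {"translation": [0,-1.1,5.4],"turn": [0,0,0]}
    - {"translation": [0,-0.6,5.4],"turn": [0,0,0]}
    - {"translation": [0,-0.25,5.4],"turn": [0,0,0]}
    - {"translation": [0,-0.14,5.4],"turn": [0,0,0]}
    - {"translation": [0,-0.02,5.4],"turn": [0,0,0]}
    - {"translation": [0,0.1,5.4],"turn": [0,0,0]}
    - {"translation": [0,0.2,5.4],"turn": [0,0,0]}

```text
time_s: 15.83
ee_pos: [0.513, -0.0039, 0.0414]
eef_rot: [-1.439, 1.567, -3.031]
force: [-11.2, -4.5, 6.9]
grip_width: 0.0003
```

```bash
python3 case.py
```

```text
case bay x -0.0673 y 0.0014 yaw 0.0282 res 0.00064 n 40
15.88 bay [-0.1471 -0.0676  0.0414] F [-6.58 -3.33  1.27] grip 0.0004
[[-0.004, 1.0, 0.001], [-0.0, 0.001, -1.0], [-1.0, -0.004, 0.0]] (array([ 0.03, -5.51, -4.95]), array([0.01, 0.01, 0.04]))
```

Emit:
arm_command:
  deltas:
    - {"translation": [0,-0.6,0],"turn": [0,0,0]}
    - {"translation": [0,-1.25,0],"turn": [0,0,0]}
    - {"translation": [0,-1.25,-1.5],"turn": [0,0,0]}
    - {"translation": [0,-1.25,-3],"turn": [0,0,0]}
    - {"translation": [0,-1.25,-4.5],"turn": [0,0,0]}
    - {"translation": [0,-1.15,-5.4],"turn": [0,0,0]}
    - {"translation": [0,-0.7,-5.4],"turn": [0,0,0]}
    - {"translation": [0,-0.32,-5.4],"turn": [0,0,0]}
    - {"translation": [0,-0.2,-5.4],"turn": [0,0,0]}
    - {"translation": [0,-0.1,-5.4],"turn": [0,0,0]}
    - {"translation": [0,0,-5.4],"turn": [0,0,0]}
    - {"translation": [0,0.1,-5.4],"turn": [0,0,0]}

```text
time_s: 16.88
ee_pos: [0.5184, 0.1311, 0.0416]
eef_rot: [-1.653, 1.567, 3.038]
force: [-9.6, 5.0, 5.1]
grip_width: 0.0004
```

```bash
python3 case.py
```

```text
case bay x -0.0662 y 0.0003 yaw -0.0060 res 0.00072 n 39
16.93 bay [-0.1447  0.0674  0.0416] F [-6.05  4.16  1.27] grip 0.0005
[[-0.003, 1.0, -0.0], [0.0, -0.0, -1.0], [-1.0, -0.003, -0.0]] (array([ 0.04, -5.61,  0.46]), array([-0.  , -0.  ,  0.03]))
```

Emit:
arm_command:
  deltas:
    - {"translation": [0,-0.6,0],"turn": [0,0,0]}
    - {"translation": [0,-1.2,0],"turn": [0,0,0]}
    - {"translation": [0,-1.2,1.5],"turn": [0,0,0]}
    - {"translation": [0,-1.2,3],"turn": [0,0,0]}
    - {"translation": [0,-1.2,4.5],"turn": [0,0,0]}
    - {"translation": [0,-1.1,5.4],"turn": [0,0,0]}
    - {"translation": [0,-0.6,5.4],"turn": [0,0,0]}
    - {"translation": [0,-0.25,5.4],"turn": [0,0,0]}
    - {"translation": [0,-0.14,5.4],"turn": [0,0,0]}
    - {"translation": [0,-0.04,5.4],"turn": [0,0,0]}
    - {"translation": [0,0.06,5.4],"turn": [0,0,0]}
    - {"translation": [0,0.14,5.4],"turn": [0,0,0]}

```text
time_s: 17.93
ee_pos: [0.5185, -0.0039, 0.0415]
eef_rot: [-1.464, 1.565, -3.056]
force: [-21.8, -5.2, 15.5]
grip_width: 0.0005
```

```bash
python3 case.py
```

```text
case bay x -0.0616 y 0.0010 yaw 0.0272 res 0.00064 n 40
17.98 bay [-0.142  -0.0675  0.0415] F [-13.15  -4.7    9.31] grip 0.0007
[[-0.006, 1.0, 0.001], [-0.001, 0.001, -1.0], [-1.0, -0.006, 0.001]] (array([ 0.05, -5.72, -4.95]), array([0.01, 0.01, 0.07]))
```

Emit:
arm_command:
  deltas:
    - {"translation": [0,-0.6,0],"turn": [0,0,0]}
    - {"translation": [0,-1.25,0],"turn": [0,0,0]}
    - {"translation": [0,-1.25,-1.5],"turn": [0,0,0]}
    - {"translation": [0,-1.25,-3],"turn": [0,0,0]}
    - {"translation": [0,-1.25,-4.5],"turn": [0,0,0]}
    - {"translation": [0,-1.15,-5.4],"turn": [0,0,0]}
    - {"translation": [0,-0.7,-5.4],"turn": [0,0,0]}
    - {"translation": [0,-0.35,-5.4],"turn": [0,0,0]}
    - {"translation": [0,-0.25,-5.4],"turn": [0,0,0]}
    - {"translation": [0,-0.18,-5.4],"turn": [0,0,0]}
    - {"translation": [0,-0.1,-5.4],"turn": [0,0,0]}

```text
time_s: 18.9
ee_pos: [0.5205, 0.1302, 0.0416]
eef_rot: [-1.535, 1.569, -3.129]
force: [-12.2, 5.1, 8.1]
grip_width: 0.0007
```

```bash
python3 case.py
```

```text
case bay x -0.0622 y 0.0009 yaw 0.0090 res 0.00105 n 39
18.95 bay [-0.143   0.0666  0.0417] F [-2.29  2.2  -0.31] grip 0.0004
[[-0.002, 1.0, -0.001], [0.0, -0.001, -1.0], [-1.0, -0.002, -0.0]] (array([ 0.04, -5.68,  0.43]), array([-0.01, -0.  ,  0.02]))
```

Emit:
arm_command:
  deltas:
    - {"translation": [0,0.04,0],"turn": [0,0,0]}
    - {"translation": [0,0.06,0],"turn": [0,0,0]}

```text
time_s: 19.12
ee_pos: [0.5211, 0.1304, 0.0417]
eef_rot: [-1.599, 1.567, 3.09]
force: [-11.9, 3.6, 6.6]
grip_width: 0.0005
```

```bash
python3 case.py; python3 pic.py 5
```

```text
case bay x -0.0616 y 0.0011 yaw 0.0002 res 0.00114 n 39
19.17 bay [-0.1424  0.0668  0.0417] F [-9.86  3.15  5.79] grip 0.0004
[[-0.004, 1.0, -0.001], [0.0, -0.001, -1.0], [-1.0, -0.004, -0.0]] (array([ 0.05, -5.7 ,  0.44]), array([-0.01, -0.  ,  0.04]))
```

View pics/t5.png

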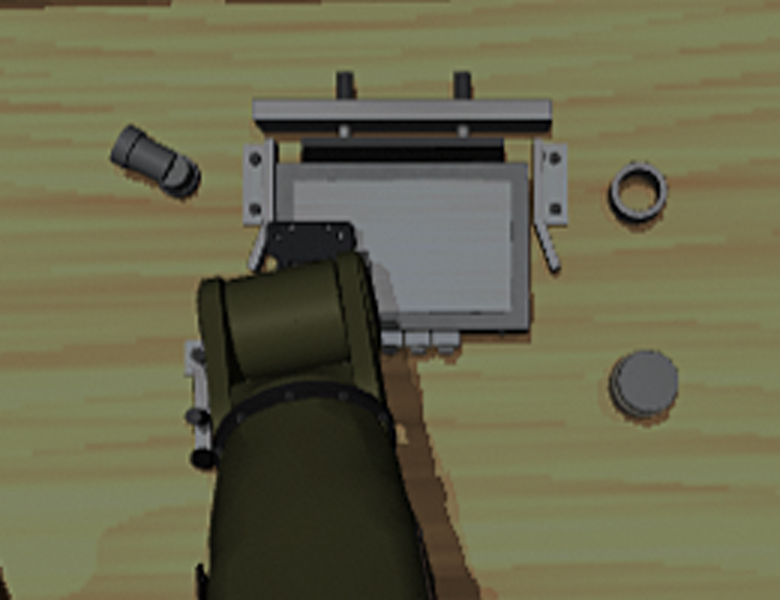

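View pics/s5.png

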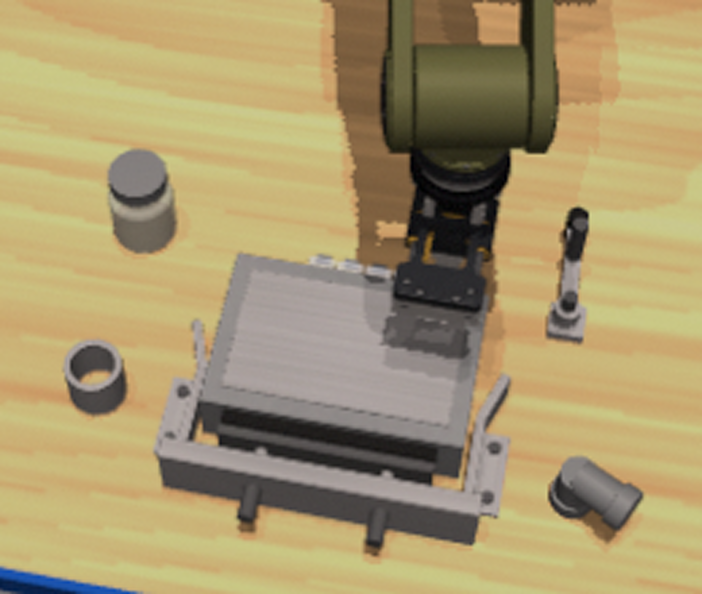

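Emit:
arm_command:
  deltas:
    - {"translation": [0,-0.6,0],"turn": [0,0,0]}
    - {"translation": [0,-1.2,0],"turn": [0,0,0]}
    - {"translation": [0,-1.2,1.5],"turn": [0,0,0]}
    - {"translation": [0,-1.2,3],"turn": [0,0,0]}
    - {"translation": [0,-1.2,4.5],"turn": [0,0,0]}
    - {"translation": [0,-1.1,5.4],"turn": [0,0,0]}
    - {"translation": [0,-0.6,5.4],"turn": [0,0,0]}
    - {"translation": [0,-0.3,5.4],"turn": [0,0,0]}
    - {"translation": [0,-0.2,5.4],"turn": [0,0,0]}
    - {"translation": [0,-0.1,5.4],"turn": [0,0,0]}
    - {"translation": [0,-0.06,5.4],"turn": [0,0,0]}
    - {"translation": [0,-0.06,5.4],"turn": [0,0,0]}

```text
time_s: 20.27
ee_pos: [0.518, -0.0038, 0.0418]
eef_rot: [-1.599, 1.57, 3.092]
force: [-0.3, -0.2, 0.2]
grip_width: 0.0006
```

```bash
python3 case.py
```

```text
case bay x -0.0617 y 0.0010 yaw 0.0270 res 0.00074 n 38
20.32 bay [-0.1427 -0.0675  0.0418] F [0.04 0.41 0.06] grip 0.0004
[[-0.0, 1.0, 0.001], [-0.0, 0.001, -1.0], [-1.0, -0.0, 0.0]] (array([ 0.04, -5.69, -4.94]), array([0.01, 0.  , 0.  ]))
```

```bash
python3 - <<'E'
s=open('case.py').read()
s=s.replace("g=gaussian_filter(im[","g2=gaussian_filter(im.astype(float).mean(2),.7); g=gaussian_filter(im[")
s=s.replace("        gr=np.gradient(val,axis=1); \n","        gr=np.gradient(val,axis=1)\n        v2=map_coordinates(g2,[q[...,1],q[...,0]],order=1); gf=-np.gradient(v2,axis=1); gf[:,np.abs(s)>2.5]=0\n        if SEAT: gr[:39]=gf[:39]\n")
s=s.replace("def outline","SEAT=True\ndef outline")
open('case.py','w').write(s)
E
grep -n SEAT case.py
python3 - <<'E'
from case import *
for y in (.0,.027):
  p,im=rep([*b2w(-.0605,.001)[:2],BY+y])
a=im[:,:,::-1].copy(); a=cv2.resize(a[160:260,200:350],None,fx=5,fy=5,interpolation=cv2.INTER_CUBIC)
cv2.imwrite('pics/raw6.png',a)
for u in proj('top',outline(p)[0]): cv2.circle(a,tuple(int(v) for v in (u-[200,160]+.5)*5),1,(0,0,255),-1)
cv2.imwrite('pics/ov6.png',a)
E
```

```text
3:SEAT=True
23:        if SEAT: gr[:39]=gf[:39]
case bay x -0.0596 y 0.0017 yaw 0.0086 res 0.00066 n 67
case bay x -0.0595 y 0.0017 yaw 0.0080 res 0.00063 n 67
```

View pics/ov6.png

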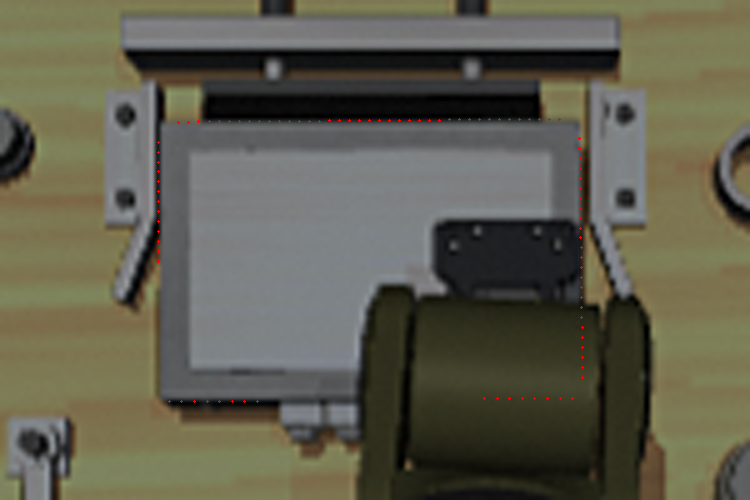

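View pics/raw6.png

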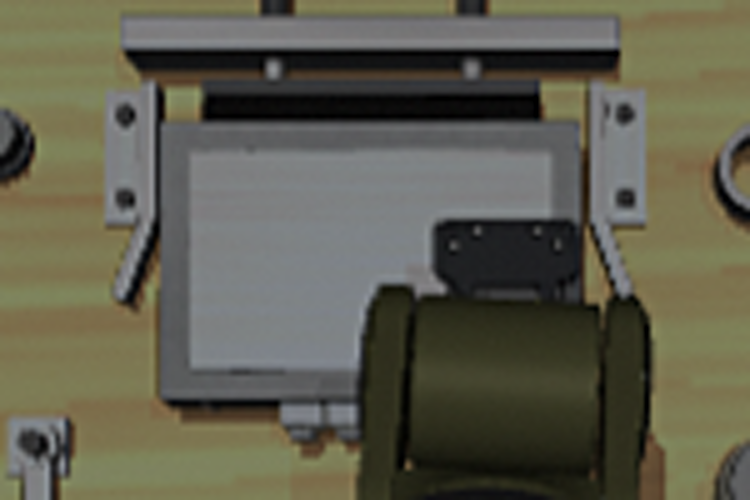

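Emit:
arm_command:
  deltas:
    - {"translation": [0,0.04,0],"turn": [0,0,0]}
    - {"translation": [0,0.06,0],"turn": [0,0,0]}
    - {"translation": [0,0.06,0],"turn": [0,0,0]}

```text
time_s: 20.67
ee_pos: [0.5186, -0.0041, 0.0419]
eef_rot: [-1.648, 1.568, 3.043]
force: [-8.5, 1.1, 5.9]
grip_width: 0.0002
```

```bash
python3 s.py
```

```text
20.67 bay [-0.142  -0.0678  0.0419] F [-8.52  0.92  5.89] grip 0.0002
[[-0.003, 1.0, 0.0], [0.0, 0.0, -1.0], [-1.0, -0.003, -0.0]] (array([ 0.05, -5.72, -4.95]), array([ 0.  , -0.  ,  0.03]))
```

Emit:
arm_command:
  deltas:
    - {"translation": [0,0.03,0],"turn": [0,0,0]}
    - {"translation": [0,0.05,0],"turn": [0,0,0]}

```text
time_s: 20.83
ee_pos: [0.5187, -0.0042, 0.0418]
eef_rot: [-1.593, 1.565, 3.098]
force: [-22.2, -0.3, 16.4]
grip_width: 0.0007
```

```bash
python3 s.py
```

```text
20.83 bay [-0.1418 -0.0678  0.0418] F [-22.2   -0.81  16.38] grip 0.0007
[[-0.006, 1.0, 0.0], [0.0, 0.0, -1.0], [-1.0, -0.006, -0.0]] (array([ 0.07, -5.73, -4.95]), array([ 0.  , -0.  ,  0.06]))
```

Emit:
arm_command:
  deltas:
    - {"translation": [0,-0.6,0],"turn": [0,0,0]}
    - {"translation": [0,-1.25,0],"turn": [0,0,0]}
    - {"translation": [0,-1.25,-1.5],"turn": [0,0,0]}
    - {"translation": [0,-1.25,-3],"turn": [0,0,0]}
    - {"translation": [0,-1.25,-4.5],"turn": [0,0,0]}
    - {"translation": [0,-1.15,-5.4],"turn": [0,0,0]}
    - {"translation": [0,-0.7,-5.4],"turn": [0,0,0]}
    - {"translation": [0,-0.35,-5.4],"turn": [0,0,0]}
    - {"translation": [0,-0.2,-5.4],"turn": [0,0,0]}
    - {"translation": [0,-0.1,-5.4],"turn": [0,0,0]}
    - {"translation": [0,-0.06,-5.4],"turn": [0,0,0]}
    - {"translation": [0,-0.06,-5.4],"turn": [0,0,0]}

```text
time_s: 21.83
ee_pos: [0.5214, 0.1301, 0.0417]
eef_rot: [-1.605, 1.568, 3.084]
force: [-7.6, 3.1, 5.3]
grip_width: 0.0004
```

```bash
python3 case.py
```

```text
case bay x -0.0595 y 0.0017 yaw -0.0033 res 0.00063 n 71
21.88 bay [-0.1421  0.0664  0.0417] F [-6.76  3.1   4.34] grip 0.0005
[[-0.003, 1.0, -0.001], [0.0, -0.001, -1.0], [-1.0, -0.003, -0.0]] (array([ 0.04, -5.72,  0.43]), array([-0.02, -0.  ,  0.03]))
```

Emit:
arm_command:
  deltas:
    - {"translation": [0,0.03,0],"turn": [0,0,0]}
    - {"translation": [0,0.04,0],"turn": [0,0,0]}

```text
time_s: 22.05
ee_pos: [0.5216, 0.1301, 0.0418]
eef_rot: [-1.571, 1.566, 3.118]
force: [-16.3, 3.0, 11.8]
grip_width: 0.0006
```

```bash
python3 s.py
```

```text
22.05 bay [-0.1419  0.0665  0.0418] F [-16.4    2.68  11.83] grip 0.0006
[[-0.005, 1.0, -0.001], [0.0, -0.001, -1.0], [-1.0, -0.005, -0.0]] (array([ 0.06, -5.72,  0.43]), array([-0.01, -0.  ,  0.05]))
```

Emit:
arm_command:
  deltas:
    - {"translation": [0,-0.6,0],"turn": [0,0,0]}
    - {"translation": [0,-1.2,0],"turn": [0,0,0]}
    - {"translation": [-1.6,-1.5,0],"turn": [0,0,0]}
    - {"translation": [-3,-1.8,0],"turn": [0,0,0]}
    - {"translation": [-4,-2.2,-1.2],"turn": [0,0,0]}
    - {"translation": [-4,-2.55,-2.7],"turn": [0,0,0]}
    - {"translation": [-4,-2.55,-4.2],"turn": [0,0,0]}
    - {"translation": [-4,-2.55,-5.5],"turn": [0,0,0]}
    - {"translation": [-4,-2.55,-5.5],"turn": [0,0,0]}

```text
time_s: 22.8
ee_pos: [0.4624, 0.2729, 0.1421]
eef_rot: [2.648, 1.57, 1.057]
force: [-0.4, 0.7, -0.8]
grip_width: 0.0004
```

```bash
python3 case.py; python3 pic.py 7
python3 - <<'E'
from h import *
for n in ["scene","top"]:
    optics.camera(n)
    for t,z in [("keeper_hinge",.024),("keeper_knob",.06),("keeper_roller",.025)]:
        for r in models.mark_of(t,n)[:1]: print(n,t,round(r['score'],2),np.round(w2b(ray(n,r['at'],z)),4))
E
```

```text
case bay x -0.0598 y 0.0017 yaw 0.0066 res 0.00067 n 82
22.85 bay [-0.2042  0.2058  0.1417] F [-0.46 -0.21 -0.51] grip 0.0002
[[-0.0, 1.0, 0.002], [-0.0, 0.002, -1.0], [-1.0, -0.0, 0.0]] (array([ 4.03, -3.24,  5.99]), array([0.02, 0.  , 0.  ]))
scene keeper_hinge 0.82 [-0.1389  0.1721  0.024 ]
scene keeper_knob 0.56 [-0.202   0.1704  0.06  ]
scene keeper_roller 0.8 [-0.2336  0.1593  0.025 ]
top keeper_hinge 0.64 [-0.1438  0.1726  0.024 ]
top keeper_knob 0.79 [-0.1936  0.1735  0.06  ]
top keeper_roller 0.54 [-0.2386  0.1623  0.025 ]
```

View pics/t7.png

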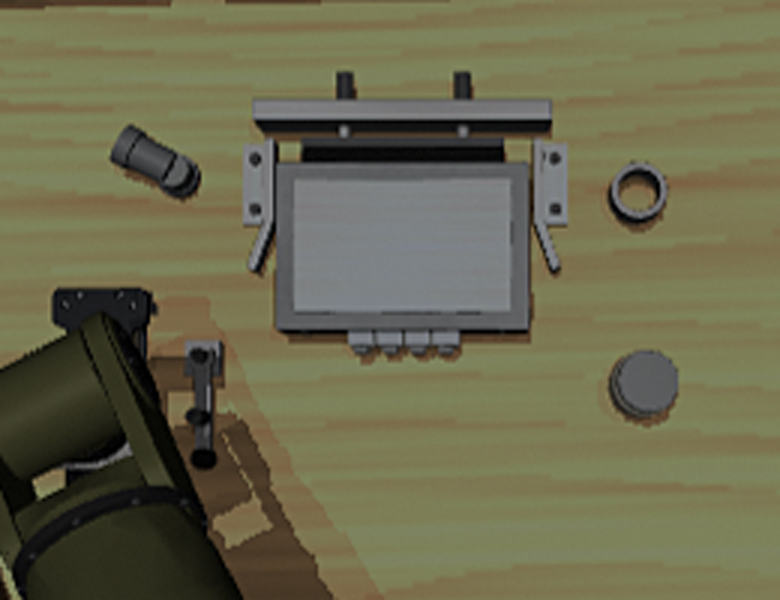

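View pics/s7.png

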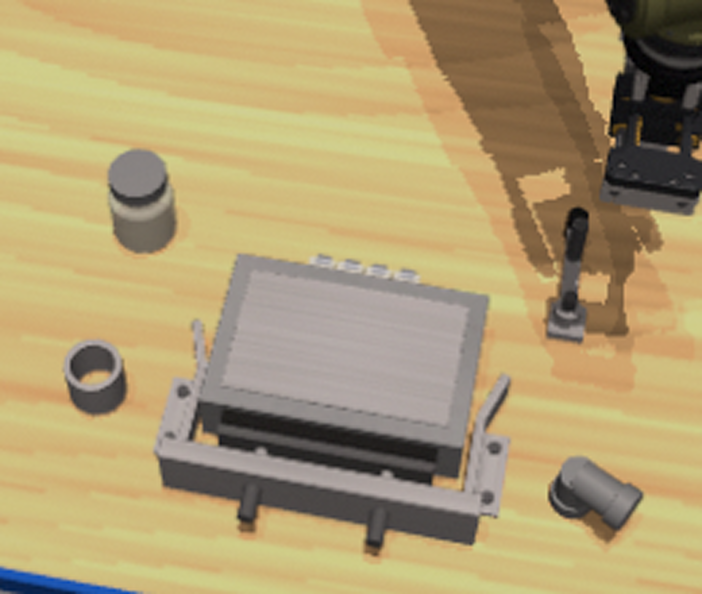

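Run:
```python
from h import *
T=lambda u,v:(u/4+170,v/3.75+140)
for p in [(285,177),(415,176),(550,176)]: print('bufface bottom z.018',w2b(ray('top',T(*p),.018)))
im=optics.camera('top').astype(float).mean(2)
from scipy.ndimage import gaussian_filter
g=gaussian_filter(im,.6); gy=np.gradient(g,axis=0)
def line(r0,r1,c0,c1,sign,z):
    pts=[]
    for c in range(c0,c1):
        col=sign*gy[r0:r1,c]; k=col.argmax(); 
        if 0<k<len(col)-1:
            a,b,d=col[k-1:k+2]; k=k+.5*(a-d)/(a-2*b+d+1e-9)
        pts.append(w2b(ray('top',(c,r0+k),z))[:2])
    pts=np.array(pts); f=np.polyfit(pts[:,1],pts[:,0],1); r=pts[:,0]-np.polyval(f,pts[:,1]); m=np.abs(r)<.0015; f=np.polyfit(pts[m,1],pts[m,0],1)
    return 'yaw rel %.4f x0 %.4f n %d sd %.4f'%(-f[0],f[1],m.sum(),(pts[m,0]-np.polyval(f,pts[m,1])).std())
print('case front',line(181,188,242,306,1,.06))
print('case rear L',line(236,245,234,254,-1,.06),'R',line(236,245,297,314,-1,.06))
print('stop top front',line(166,174,228,320,-1,.06), 'stop top back', line(160,167,228,320,1,.06))
print('buffer strip->black',line(176,182,245,305,-1,.054))
```

```text
bufface bottom z.018 [0.00856013 0.08655769 0.018     ]
bufface bottom z.018 [0.00923202 0.003304   0.018     ]
bufface bottom z.018 [ 0.00919178 -0.08331447  0.018     ]
case front yaw rel -0.0002 x0 0.0100 n 64 sd 0.0000
case rear L yaw rel -0.0041 x0 -0.1285 n 20 sd 0.0001 R yaw rel -0.0080 x0 -0.1277 n 17 sd 0.0000
stop top front yaw rel 0.0001 x0 0.0469 n 92 sd 0.0001 stop top back yaw rel -0.0065 x0 0.0609 n 82 sd 0.0004
buffer strip->black yaw rel 0.0024 x0 0.0253 n 59 sd 0.0001
```

```bash
cat > arc.py <<'E'
from h import *
import sys
H=np.array([-.148,.170]); off=.0155
def fc(th): return H+.052*np.array([-np.cos(th),-np.sin(th)])-off*np.array([np.sin(th),-np.cos(th)])
def rows(ths,z,lift=None):
    o,C=tool()
    for th in ths:
        c=fc(th); p=b2w(c[0],c[1],z)
        t=C.T@(p-o['ee_pos'])/.025; M=R.from_euler('z',th).as_matrix()@MX
        r=R.from_matrix(C.T@M).as_rotvec()/np.radians(5)
        print('%.2f'%th,np.round(t,2).tolist(),np.round(r,2).tolist())
if __name__=='__main__': rows([float(a) for a in sys.argv[2:]],float(sys.argv[1]))
E
python3 arc.py .064 -.35 -.25 -.15 -.05 .05 .15 .25 .35 .45
```

```text
-0.35 [3.12, 0.49, 0.07] [4.0, -0.0, -0.0]
-0.25 [3.12, 0.37, 0.25] [2.86, -0.0, -0.0]
-0.15 [3.12, 0.27, 0.44] [1.71, -0.0, -0.0]
-0.05 [3.12, 0.18, 0.64] [0.57, -0.0, -0.0]
0.05 [3.12, 0.12, 0.85] [-0.58, -0.0, -0.0]
0.15 [3.12, 0.08, 1.07] [-1.73, 0.0, -0.0]
0.25 [3.12, 0.06, 1.28] [-2.87, 0.0, -0.0]
0.35 [3.12, 0.06, 1.5] [-4.02, 0.0, -0.0]
0.45 [3.12, 0.09, 1.71] [-5.16, 0.0, -0.0]
```

Emit:
arm_command:
  deltas:
    - {"translation": [1.6,0.15,0],"turn": [0,0,0]}
    - {"translation": [3.12,0.15,0.1],"turn": [0,0,0]}
    - {"translation": [3.12,0.15,0.2],"turn": [0,0,0]}
    - {"translation": [3.12,0.15,0.4],"turn": [0,0,0]}
    - {"translation": [3.12,0.16,0.64],"turn": [0,0,0]}
    - {"translation": [3.12,0.12,0.85],"turn": [-0.6,0,0]}
    - {"translation": [3.12,0.08,1.07],"turn": [-1.7,0,0]}
    - {"translation": [3.12,0.06,1.28],"turn": [-2.9,0,0]}

```text
time_s: 24.07
ee_pos: [0.4644, 0.2375, 0.0666]
eef_rot: [1.855, 1.567, 0.519]
force: [-0.2, 3.8, -1.5]
grip_width: 0.0006
```

```bash
python3 s.py; python3 arc.py .064 .25 .35 .45 .55 .65 .75 .85 .95 1.05 1.15 1.25 1.35; python3 pic.py 8
```

```text
24.07 bay [-0.2014  0.1726  0.0666] F [-0.3   3.76 -1.51] grip 0.0006
[[0.003, 0.967, 0.254], [0.002, 0.254, -0.967], [-1.0, 0.004, -0.001]] (array([ 1.  , -4.42,  3.66]), array([ 2.94, -0.02, -0.04]))
0.25 [0.1, -0.04, 0.01] [0.08, -0.01, -0.04]
0.35 [0.1, -0.09, 0.22] [-1.07, -0.01, -0.04]
0.45 [0.1, -0.12, 0.43] [-2.21, -0.01, -0.04]
0.55 [0.1, -0.13, 0.65] [-3.36, -0.01, -0.04]
0.65 [0.1, -0.12, 0.87] [-4.5, -0.0, -0.05]
0.75 [0.1, -0.09, 1.08] [-5.65, -0.0, -0.05]
0.85 [0.1, -0.03, 1.29] [-6.8, 0.0, -0.05]
0.95 [0.1, 0.04, 1.49] [-7.94, 0.0, -0.05]
1.05 [0.1, 0.14, 1.69] [-9.09, 0.01, -0.05]
1.15 [0.1, 0.25, 1.87] [-10.23, 0.01, -0.05]
1.25 [0.1, 0.38, 2.05] [-11.38, 0.01, -0.05]
1.35 [0.1, 0.53, 2.2] [-12.52, 0.01, -0.05]
```

View pics/s8.png

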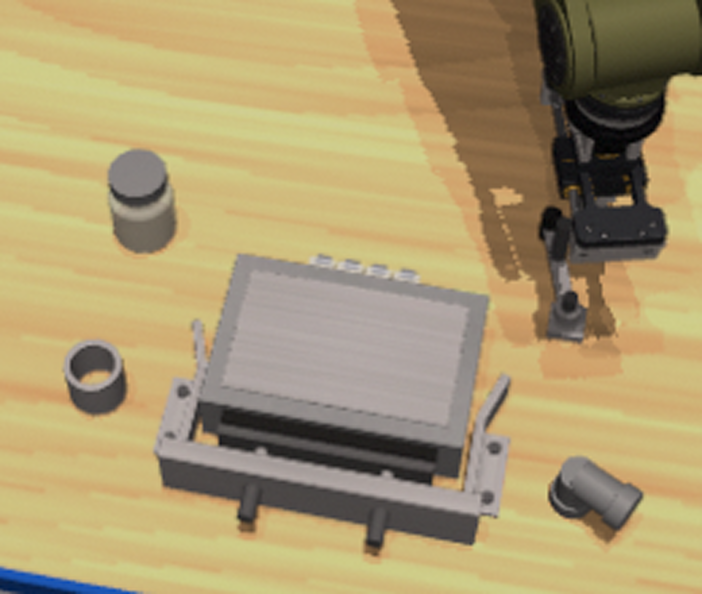

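Contact with the knob (3.8 N) and the keeper is swinging (knob at about (553,235), moved left). I continue the arc.

Emit:
arm_command:
  deltas:
    - {"translation": [0.1,-0.09,0.22],"turn": [-1.1,0,0]}
    - {"translation": [0.1,-0.12,0.43],"turn": [-2.2,0,0]}
    - {"translation": [0.1,-0.13,0.65],"turn": [-3.4,0,0]}
    - {"translation": [0.1,-0.12,0.87],"turn": [-4.5,0,0]}
    - {"translation": [0.1,-0.09,1.08],"turn": [-5.65,0,0]}
    - {"translation": [0.1,-0.03,1.29],"turn": [-6.8,0,0]}
    - {"translation": [0.1,0.04,1.49],"turn": [-7.9,0,0]}
    - {"translation": [0.1,0.14,1.69],"turn": [-9.1,0,0]}
    - {"translation": [0.1,0.25,1.87],"turn": [-10.2,0,0]}
    - {"translation": [0.1,0.38,2.05],"turn": [-11.4,0,0]}

```text
time_s: 25.0
ee_pos: [0.4851, 0.1899, 0.0632]
eef_rot: [0.842, 1.569, 0.497]
force: [-1.6, 2.2, 0.1]
grip_width: 0.0004
```

```bash
python3 s.py; python3 arc.py .064 1.25 1.3 1.35 1.4 1.45 1.5 1.55 1.6 1.65 1.7; python3 pic.py 9
```

```text
25.0 bay [-0.1797  0.1255  0.0632] F [-1.69  2.2   0.12] grip 0.0004
[[0.002, 0.317, 0.948], [0.001, 0.948, -0.317], [-1.0, 0.002, 0.001]] (array([ 0.88, -3.97, -3.11]), array([14.3 ,  0.  , -0.03]))
1.25 [-0.03, 0.01, 0.02] [-0.02, 0.02, -0.02]
1.30 [-0.03, -0.02, 0.13] [-0.59, 0.02, -0.02]
1.35 [-0.03, -0.04, 0.23] [-1.17, 0.02, -0.02]
1.40 [-0.03, -0.06, 0.34] [-1.74, 0.02, -0.02]
1.45 [-0.03, -0.07, 0.45] [-2.31, 0.02, -0.02]
1.50 [-0.03, -0.08, 0.56] [-2.89, 0.02, -0.02]
1.55 [-0.03, -0.08, 0.66] [-3.46, 0.02, -0.02]
1.60 [-0.03, -0.08, 0.77] [-4.03, 0.02, -0.01]
1.65 [-0.03, -0.07, 0.88] [-4.61, 0.02, -0.01]
1.70 [-0.03, -0.05, 0.99] [-5.18, 0.02, -0.01]
```

View pics/s9.png

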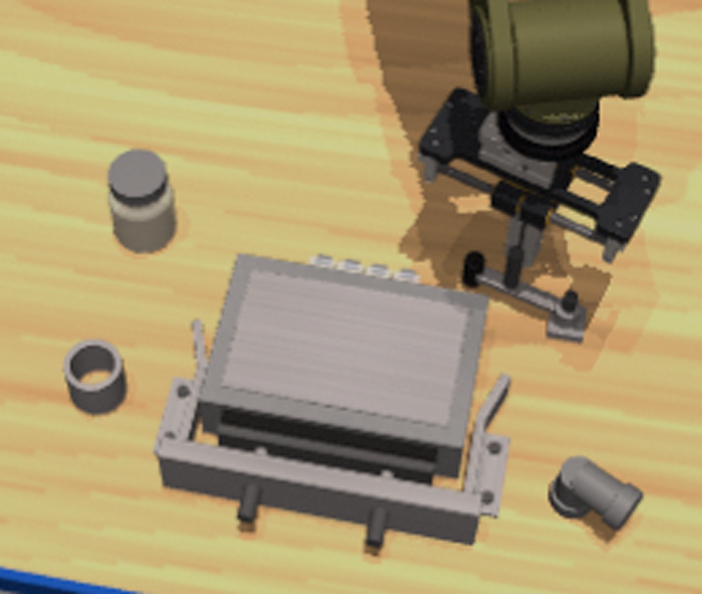

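View pics/t9.png

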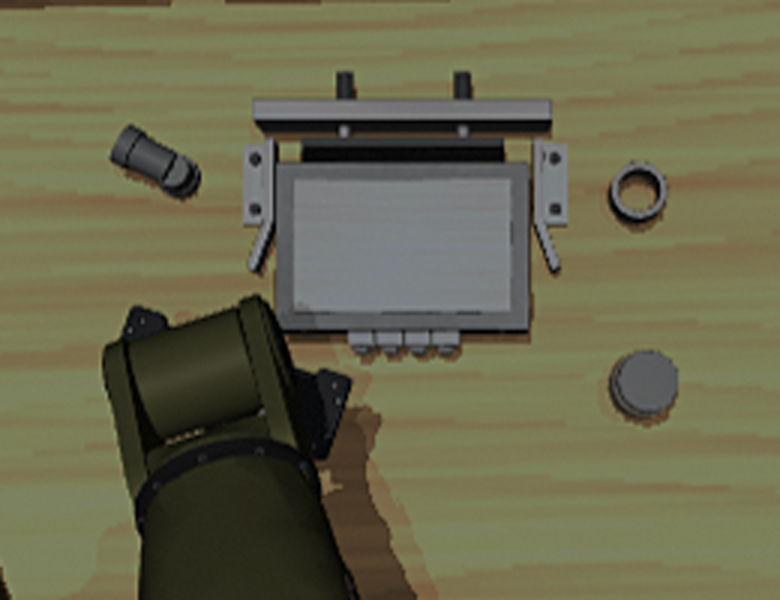

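Keeper arm now swings in (scene: roller at about (472,266), hinge (569,302)), case unmoved. Next to 1.6 rad, then fine steps.

Emit:
arm_command:
  deltas:
    - {"translation": [0,-0.02,0.13],"turn": [-0.6,0,0]}
    - {"translation": [0,-0.04,0.23],"turn": [-1.2,0,0]}
    - {"translation": [0,-0.06,0.34],"turn": [-1.7,0,0]}
    - {"translation": [0,-0.07,0.45],"turn": [-2.3,0,0]}
    - {"translation": [0,-0.08,0.56],"turn": [-2.9,0,0]}
    - {"translation": [0,-0.08,0.62],"turn": [-3.2,0,0]}
    - {"translation": [0,-0.08,0.66],"turn": [-3.5,0,0]}

```text
time_s: 25.68
ee_pos: [0.4995, 0.1826, 0.0625]
eef_rot: [0.433, 1.57, 0.388]
force: [-2.1, 0.2, 1.8]
grip_width: 0.0
```

```bash
python3 s.py; python3 arc.py .064 1.55 1.575 1.6 1.625 1.65 1.675 1.7 1.725 1.75; python3 pic.py 10
```

```text
25.68 bay [-0.1651  0.1185  0.0625] F [-2.15  0.14  1.8 ] grip 0.0
[[0.001, 0.023, 1.0], [0.0, 1.0, -0.023], [-1.0, 0.0, 0.001]] (array([ 0.86, -2.61, -4.74]), array([ 1.774e+01,  0.000e+00, -1.000e-02]))
1.55 [-0.06, -0.0, 0.02] [-0.03, 0.01, -0.01]
1.57 [-0.06, -0.02, 0.07] [-0.31, 0.01, -0.0]
1.60 [-0.06, -0.03, 0.13] [-0.6, 0.01, -0.0]
1.62 [-0.06, -0.05, 0.18] [-0.89, 0.01, -0.0]
1.65 [-0.06, -0.06, 0.23] [-1.17, 0.01, -0.0]
1.68 [-0.06, -0.07, 0.29] [-1.46, 0.01, -0.0]
1.70 [-0.06, -0.07, 0.34] [-1.74, 0.01, -0.0]
1.73 [-0.06, -0.08, 0.39] [-2.03, 0.01, -0.0]
1.75 [-0.06, -0.09, 0.45] [-2.32, 0.01, -0.0]
```

View pics/s10.png

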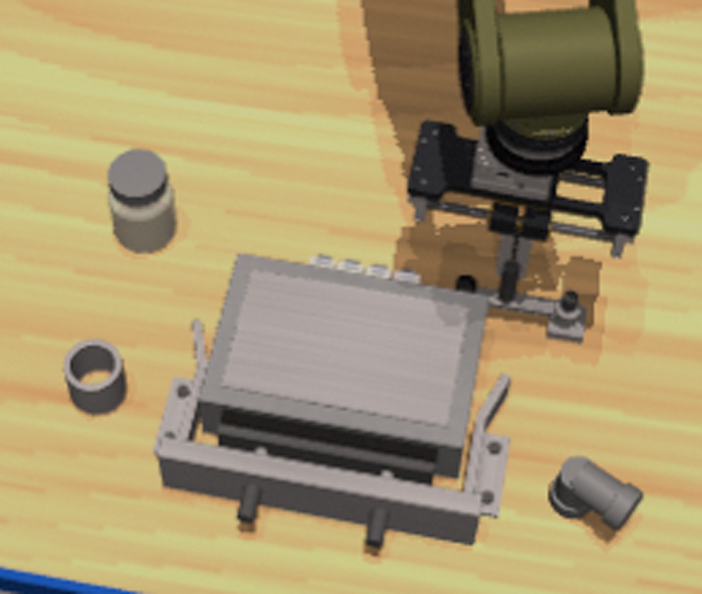

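Emit:
arm_command:
  deltas:
    - {"translation": [0,-0.02,0.07],"turn": [-0.3,0,0]}
    - {"translation": [0,-0.03,0.13],"turn": [-0.6,0,0]}
    - {"translation": [0,-0.04,0.18],"turn": [-0.9,0,0]}
    - {"translation": [0,-0.04,0.18],"turn": [-0.9,0,0]}

```text
time_s: 26.12
ee_pos: [0.5039, 0.1812, 0.0621]
eef_rot: [0.187, 1.57, 0.223]
force: [-0.5, 1.1, 0.4]
grip_width: 0.0004
```

Emit:
arm_command:
  deltas:
    - {"translation": [0,-0.01,0.04],"turn": [0,0,0]}
    - {"translation": [0,-0.01,0.04],"turn": [0,0,0]}

```text
time_s: 26.28
ee_pos: [0.5048, 0.181, 0.0618]
eef_rot: [0.379, 1.57, 0.415]
force: [-1.2, 0.6, 0.7]
grip_width: -0.0
```

Emit:
arm_command:
  deltas:
    - {"translation": [0,-0.01,0.04],"turn": [0,0,0]}
    - {"translation": [0,-0.01,0.04],"turn": [0,0,0]}

```text
time_s: 26.45
ee_pos: [0.5057, 0.1807, 0.0615]
eef_rot: [2.804, 1.57, 2.842]
force: [-3.7, 1.8, 2.9]
grip_width: 0.0002
```

Emit:
arm_command:
  deltas:
    - {"translation": [0,-0.01,0.03],"turn": [0,0,0]}
    - {"translation": [0,-0.01,0.03],"turn": [0,0,0]}

```text
time_s: 26.62
ee_pos: [0.5059, 0.1807, 0.0615]
eef_rot: [2.986, 1.569, 3.024]
force: [-8.8, 2.7, 5.8]
grip_width: 0.0007
```

```bash
python3 s.py; python3 pic.py 11
```

```text
26.62 bay [-0.1587  0.1167  0.0615] F [-8.85  2.49  5.8 ] grip 0.0007
[[-0.002, -0.06, 0.998], [0.0, 0.998, 0.06], [-1.0, 0.0, -0.002]] (array([ 0.83, -2.12, -5.19]), array([ 1.869e+01, -2.000e-02,  1.000e-02]))
```

View pics/s11.png

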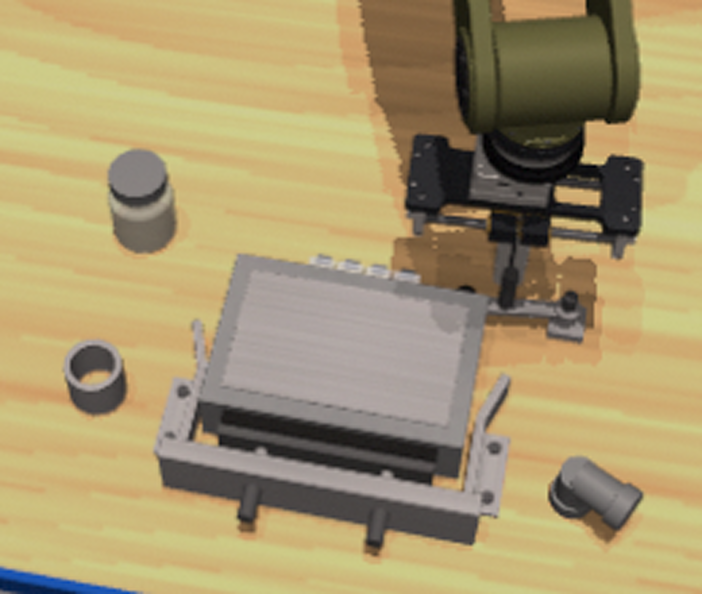

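Emit:
arm_command:
  deltas:
    - {"translation": [0,0,-0.3],"turn": [0,0,0]}
    - {"translation": [0,0,-0.9],"turn": [0,0,0]}
    - {"translation": [-1.2,0,-1.5],"turn": [0,0,0]}
    - {"translation": [-2.8,0,-2],"turn": [0,0,0]}
    - {"translation": [-4.4,0,-3],"turn": [0,0,0]}
    - {"translation": [-6,1,-4],"turn": [0,0,0]}
    - {"translation": [-6,2.5,-4.5],"turn": [0,0,0]}
    - {"translation": [-6,4,-4.5],"turn": [0,0,0]}
    - {"translation": [-6,5.5,-4.5],"turn": [0,0,0]}
    - {"translation": [-6,6,-4.5],"turn": [0,0,0]}
    - {"translation": [-6,6,-4.5],"turn": [0,0,0]}

```text
time_s: 27.63
ee_pos: [0.3876, 0.328, 0.2111]
eef_rot: [0.03, 1.571, 0.071]
force: [1.2, -1.3, -0.3]
grip_width: 0.0009
```

```bash
python3 case.py
python3 - <<'E'
from h import *
a=optics.camera("top"); b=optics.camera("scene")
cv2.imwrite("pics/t12.png",cv2.resize(a[150:300,180:340,::-1],None,fx=4.9,fy=3.9,interpolation=cv2.INTER_CUBIC)); cv2.imwrite("pics/s12.png",cv2.resize(b[220:360,280:460,::-1],None,fx=4.2,fy=4.2,interpolation=cv2.INTER_CUBIC))
for n in ["scene","top"]:
    for t,z in [("keeper_hinge",.024),("keeper_knob",.06),("keeper_roller",.025),("jar",0),("coupling",0),("elbow",0),("carton",0),("wrench",0),("flange",0)]:
        for r in models.mark_of(t,n)[:1]: print(n,t,round(r['score'],2),np.round(ray(n,r['at'],z),4), np.round(w2b(ray(n,r['at'],z)),4) if 'keep' in t else '')
E
```

```text
case bay x -0.0598 y 0.0015 yaw 0.0029 res 0.00071 n 80
27.68 bay [-0.2799  0.2598  0.2109] F [-0.6  -0.62 -0.19] grip 0.0004
[[-0.0, -0.063, 0.998], [-0.001, 0.998, 0.063], [-1.0, -0.001, -0.0]] (array([ 6.8 , -8.12, -0.71]), array([1.872e+01, 0.000e+00, 1.000e-02]))
scene keeper_knob 0.52 [0.5177 0.1838 0.06  ] [-0.1469  0.12    0.06  ]
scene keeper_roller 0.54 [0.5247 0.1429 0.025 ] [-0.1391  0.0793  0.025 ]
scene jar 0.72 [ 0.4821 -0.1359  0.    ] 
scene coupling 0.76 [ 0.6495 -0.1381  0.    ] 
scene elbow 0.67 [0.6751 0.2553 0.    ] 
scene carton 0.74 [0.3275 0.4391 0.    ] 
scene wrench 0.63 [ 0.3298 -0.4479  0.    ] 
scene flange 0.9 [ 0.6744 -0.417   0.    ] 
top keeper_hinge 0.65 [0.5165 0.23   0.024 ] [-0.1492  0.1662  0.024 ]
top keeper_knob 0.81 [0.52   0.1832 0.06  ] [-0.1447  0.1196  0.06  ]
top keeper_roller 0.8 [0.5171 0.1498 0.025 ] [-0.1469  0.0861  0.025 ]
top jar 0.68 [ 0.4896 -0.1294  0.    ] 
top coupling 0.78 [ 0.6478 -0.1375  0.    ] 
top elbow 0.64 [0.6735 0.2581 0.    ] 
top carton 0.55 [0.3313 0.4456 0.    ] 
top wrench 0.83 [ 0.3382 -0.4393  0.    ] 
top flange 0.85 [ 0.6742 -0.4254  0.    ]
```

View pics/t12.png

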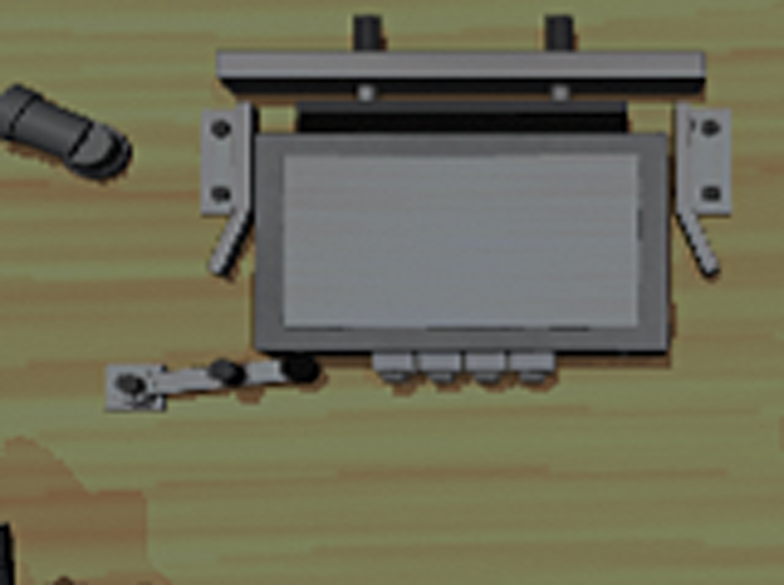

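View pics/s12.png

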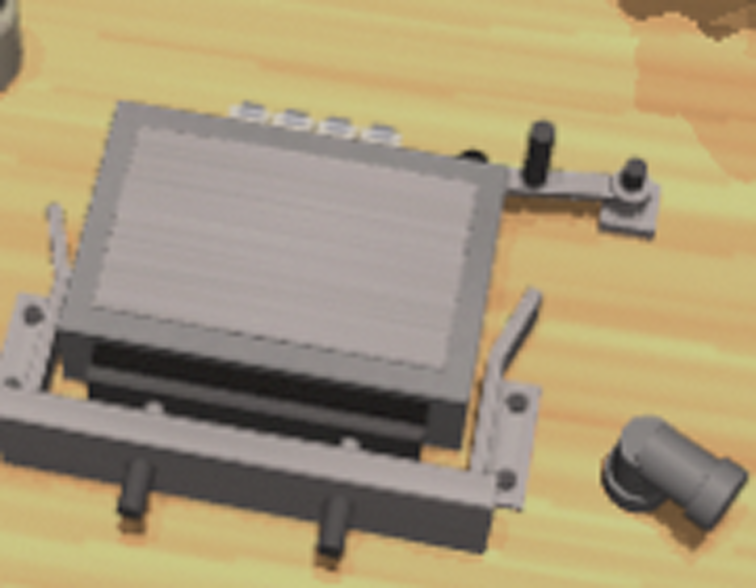

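```bash
python3 -c "
from station import ctrl
print(ctrl.hand_in())"
```

```text
the job is handed in; nothing more can be done
None
```

The case is in its bay against the buffer, the keeper is swung in behind it with its roller on the left corner panel, and the job is handed in at about 28 s of the 72 s.

**Walking the case in:** I used short pushes alternating between the left and right corner panels. The case's slew stayed within about ±4° in the measurements taken after each push, and I kept off the drawers.

**Seating:** The buffer showed as a rise in push force from about 10 N of sliding to about 22 N. I then pressed each corner gently in turn. At the end each corner held 16–22 N with almost no further movement. That puts about 12 N on the buffer at most, an estimate made by subtracting sliding friction. It is short of the 24 N that counts as ramming but slightly above the 3–10 N seating range.

**Keeper:** I pushed it round by its knob to about 1.68 rad. The knob force then rose from about 2 N to 9 N as the roller met the panel, and I withdrew the arm clear.

**Last checks:**
- **Square:** the contact positions on the two panels agreed within about 0.2 mm, and the final picture put the case within about 0.2° of the bay. It sat about 1.5 mm off centre and had not moved during the keeper work.
- **Roller and bystanders:** the roller appears against the panel. The jar, coupling, elbow, carton, wrench and flange are where they were, within the roughly 1 cm scatter of the detections.

**Checks that disagreed:** some case angles read while the arm blocked the camera were off by up to 1.5°. I relied on the contact positions and the unblocked pictures instead. The amount of buffer compression could not be read from the pictures, so it rests on the forces alone.

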